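# Hook up power units for a timed bench test

### The arm

A 7-joint arm with a two-finger parallel gripper is mounted at the origin on a cart in front of the work surface, level with it; the furniture and walls round the work are solid. World frame = base frame: x ahead of the robot, y to its left, z up, the work surface at z = 0. Lengths are in m, angles in rad, forces in N, time in s.
With the tool pointing down it reaches from about 0.4 to 0.85 m from the base axis. Payload 4.5 kg.
Tool frame: the origin (TCP) lies at the centre of the arm's flange, where the gripper is bolted on; the fingertips stand r.tcp_to_tips ahead of it and the grasp point (between the pads) lies 147 mm ahead of it (r.tcp_to_tips is the distance from the TCP to the fingertips, in m); x points along the fingers, y is the direction in which the jaws open and shut, and the axes are right-handed (so a half turn about x gives the same grasp; the last joint's range is limited). The gripper opens to 88 mm and grips with 3 to 60 N. Pads are 18 mm wide; open, the fingers measure 123 mm over their backs; the gripper's body (75 mm by 187 mm) begins 45 mm behind the grasp point.
Start: joints at [1.256, 0.689, -0.195, 1.565, 0.157, 0.902, -0.215], TCP at [0.214, -0.587, 0.405] pointing down, gripper open.
Joint ranges: [-3.01, 3.01], [-0.46, 2.08], [-1.47, 1.51], [0.13, 2.56], [-1, 4.14], [0.04, 2.09], [-2.66, 2.66]. Speed limits (rad/s): [2.57, 2.57, 3.14, 3.14, 3.14, 3.14, 3.14].

### API

Orientations are given as a unit quaternion [x, y, z, w].
In Python, from plant import r, eyes gives the robot as it stands.
- The arm moves only by the tool carry_out, never from a script. Its argument "targets" is text: rows parted by semicolons, each of 5 numbers parted by spaces: the opening, from 0 (shut) to 1 (fully open), then the shift along the tool's x, y, z in mm, then the turn about the tool's x in rad. A call has 1 to 20 rows; each row shifts and turns the commanded pose from where the row before left it, along the tool's axes as they then stand; what a row does not reach is not made up. A row lasts 1/12 s, in which the tool goes at most 41.7 mm and 7.16 degrees, less where a joint would pass 70% of its speed; a pose out of reach is approached as far as the arm can. A call is refused whole if a number of a shift passes 41.7 or a number of a turn 0.125, either way. A call with a gripper value outside its range is refused whole. The fingers move at their own pace and stop on an object; "force" is the grip in N (left out, the last holds). Time passes only in rows, so rows that do not move let the fingers close. It gives the time, the measured TCP pose, the force and the opening at its end, in the units of the state.
- r.get_state(): the state, without advancing time (a new reading comes with each control period).
- eyes.snapshot(name): name is "scene" or "side" or "wrist"; returns (picture, depth): 384x512x3 uint8, blue, green, red; 384x512 float32, m along the optical axis (not along the pixel's ray), 0 where there is no reading.
- eyes.camera_params(name): a dict with "intrinsics" (3x3 intrinsics, pixels), "dist_coeffs" ([k1, k2, p1, p2, k3] as OpenCV has them; the pictures are not rectified), "rvec" (rotation vector, rad) and "tvec" (3), from world to camera coordinates, as OpenCV has them; the wrist camera has in their place "T_tool_cam" (4x4, takes a point from camera to tool coordinates, whose origin is the TCP and whose axes are the tool frame's). Camera axes: x right, y down, z forward; pixel columns grow to the right and rows downward; lengths in m; the calibration is good to about 2 mm. A picture is of the moment at which its call begins: read the wrist's pose just before it. camera_params takes no time and is no camera call.
- r.finish_job(): hands the job in, once; it reports no verdict.
The state is a dict: "clock": time; "q": joint angles; "qd": joint speeds; "joint_torque": joint torques, N m; "tool_pos": TCP position; "eef_rot": TCP orientation; "contact_force": force on the tool from outside, world axes, zero at the start; "moment": the same for the moment, N m; "opening": opening from 0.0 (shut) to 1.0 (fully open).
Only numpy, scipy, OpenCV 4.12 (cv2) and the standard library are available. Lean on these libraries where they do the work, as an engineer would, in place of code of your own. Each camera call takes 0.05 s, during which the arm holds its last target.

### The job

Stand every grey power unit in a bay of the test rack (any free bay), pin end under the probe, and clip the probe to its pin: press the plunger to extend the hook, draw the probe forward until the hook is under the pin, and let the spring lift the hook to hold it. When all units are hooked up, wind the bench timer clockwise past its last mark (30), then turn it back to 20 minutes. Leave the other things on the bench alone.

Things in the scene. Friction and masses are not known exactly. Their poses are not given: they have to be found in the camera images.
- unit_0: Loose grey power unit (two or three of these alike are present): block 90 mm long (its x), 50 mm wide (its y), 55 mm high, 0.7 to 0.95 kg; origin at the centre of its underside, z up. On top near its +x end a steel fork holds a crosswise brass pin: fork 12 mm along x, 32 mm wide over its cheeks (y), top 88 mm above the underside. Grip it across the 50 mm width.
- unit_1: Loose grey power unit (two or three of these alike are present): block 90 mm long (its x), 50 mm wide (its y), 55 mm high, 0.7 to 0.95 kg; origin at the centre of its underside, z up. On top near its +x end a steel fork holds a crosswise brass pin: fork 12 mm along x, 32 mm wide over its cheeks (y), top 88 mm above the underside. Grip it across the 50 mm width.
- unit_2: Loose grey power unit (two or three of these alike are present): block 90 mm long (its x), 50 mm wide (its y), 55 mm high, 0.7 to 0.95 kg; origin at the centre of its underside, z up. On top near its +x end a steel fork holds a crosswise brass pin: fork 12 mm along x, 32 mm wide over its cheeks (y), top 88 mm above the underside. Grip it across the 50 mm width.
- pin_0 (a point): Middle of unit_0's terminal pin: 8 mm diameter, along the unit's y, 24 mm free between the cheeks; at x = +30, y = 0, z = 83 mm in the unit's frame (28 mm above the block).
- pin_1 (a point): Middle of unit_1's terminal pin: 8 mm diameter, along the unit's y, 24 mm free between the cheeks; at x = +30, y = 0, z = 83 mm in the unit's frame (28 mm above the block).
- pin_2 (a point): Middle of unit_2's terminal pin: 8 mm diameter, along the unit's y, 24 mm free between the cheeks; at x = +30, y = 0, z = 83 mm in the unit's frame (28 mm above the block).
- rack: Test rack, fixed: 8 mm base plate, 255 mm (x) by 275 mm (y), with three open-topped bays side by side along y. Origin on the plate's underside, midway between the bays in y. Behind each bay, to +x, a bearing column (front face at x = 88 mm, 136 mm high) carries a hook probe that slides along x, towards the bay and back.
- bay_1 (a point): Floor centre of the middle bay, axes as the rack's; at x = -60, y = 0, z = 8 mm in the rack's frame. The left bay (0) lies 90 mm to +y, the right bay (2) 90 mm to -y. A bay is 98 mm (x) by 58 mm (y) inside, fences 12 mm high, 4 mm thick; a unit belongs in it with its axes as the rack's, pin end to +x.
- plunger_0 (a joint): Press of the left probe's plunger, straight down, m: 0 = released, hook drawn up to the nose; 0.022 = fully pressed. Sprung: 1.5 N to start, 7 N at the bottom; springs back when let go; rests near 0.010 with a pin caught. Unpressed, the hook runs into the pin if slid forward; fully pressed it passes 13 mm under the pin (its lip 10 mm).
- plunger_1 (a joint): Press of the middle probe's plunger, straight down, m: 0 = released, hook drawn up to the nose; 0.022 = fully pressed. Sprung: 1.5 N to start, 7 N at the bottom; springs back when let go; rests near 0.010 with a pin caught. Unpressed, the hook runs into the pin if slid forward; fully pressed it passes 13 mm under the pin (its lip 10 mm).
- plunger_2 (a joint): Press of the right probe's plunger, straight down, m: 0 = released, hook drawn up to the nose; 0.022 = fully pressed. Sprung: 1.5 N to start, 7 N at the bottom; springs back when let go; rests near 0.010 with a pin caught. Unpressed, the hook runs into the pin if slid forward; fully pressed it passes 13 mm under the pin (its lip 10 mm).
- hook_0 (a point): Place of a caught pin's centre in the left hook, axes as the rack's. The hook is a toe 8 mm wide (y) pointing to -x from a 6 mm stem; its upper face is 4 mm below this point; its gap runs 9 mm either way in x, from the stem (+x) to a 3 mm upturned lip (-x). The probe slides with about 2 N and stays where left: x of this point in the rack's frame is 28 mm fully back, -52 fully forward.
- hook_1 (a point): Place of a caught pin's centre in the middle hook, axes as the rack's. The hook is a toe 8 mm wide (y) pointing to -x from a 6 mm stem; its upper face is 4 mm below this point; its gap runs 9 mm either way in x, from the stem (+x) to a 3 mm upturned lip (-x). The probe slides with about 2 N and stays where left: x of this point in the rack's frame is 28 mm fully back, -52 fully forward.
- hook_2 (a point): Place of a caught pin's centre in the right hook, axes as the rack's. The hook is a toe 8 mm wide (y) pointing to -x from a 6 mm stem; its upper face is 4 mm below this point; its gap runs 9 mm either way in x, from the stem (+x) to a 3 mm upturned lip (-x). The probe slides with about 2 N and stays where left: x of this point in the rack's frame is 28 mm fully back, -52 fully forward.
- knob_0 (a point): Centre of the left plunger's black knob, 26 mm diameter, 22 mm high; each knob is 12 mm to +x of and 76 mm above its hook point and moves with it. Below it is an 8 mm stem, then the probe's barrel, 20 mm thick, its top 46 mm below the knob's centre (24 mm when pressed). Knobs can be gripped, pushed down and drawn along with the probe. Probes start within 15 mm of fully back.
- knob_1 (a point): Centre of the middle plunger's black knob, 26 mm diameter, 22 mm high; each knob is 12 mm to +x of and 76 mm above its hook point and moves with it. Below it is an 8 mm stem, then the probe's barrel, 20 mm thick, its top 46 mm below the knob's centre (24 mm when pressed). Knobs can be gripped, pushed down and drawn along with the probe. Probes start within 15 mm of fully back.
- knob_2 (a point): Centre of the right plunger's black knob, 26 mm diameter, 22 mm high; each knob is 12 mm to +x of and 76 mm above its hook point and moves with it. Below it is an 8 mm stem, then the probe's barrel, 20 mm thick, its top 46 mm below the knob's centre (24 mm when pressed). Knobs can be gripped, pushed down and drawn along with the probe. Probes start within 15 mm of fully back.
- timer: Bench timer, fixed: round white housing 100 mm diameter, 30 mm high, origin at the centre of its underside. Tick marks on its top: 0 at +y, then clockwise seen from above, 6 degrees a minute, to the last mark, 30, at -y (15 at +x); longer ticks at 5s, longest at 0, 10, 20, 30.
- timer_knob (a joint): Timer knob angle, rad, growing clockwise seen from above: 0 at the 0 mark, 0.1047 a minute, 3.142 at the 30 mark, end stop at 3.5. Stays where it is left (friction about 0.06 N m). Starts near zero.
- timer_grip (a point): Grip point on the timer knob's axis, 54 mm above the bench: the knob is a bar 14 mm thick, 52 mm long, its top 66 mm above the bench and its foot 33 mm, lying along this frame's y; the end with the black line (+y) is the pointer.
- stapler: Bystander: black desk stapler 135 mm long; origin at the centre of its underside. Leave it alone.
- tape_measure: Bystander: tape measure 75 mm long; origin at the centre of its underside. Leave it alone.
- stamp: Bystander: date stamp 68 mm high; origin at the centre of its underside. Leave it alone.
- glue_bottle: Bystander: white glue bottle 112 mm high; origin at the centre of its underside. Leave it alone.
Mind the look-alikes: they are no part of the job. Leave any green look-alike of the unit_0 alone.

How it is judged:
On the way, in this order (a step that is already met when the one before it is completed fails the run):
1. every unit present stands in a bay with its pin caught in that bay's hook (((x of pin_0 in the frame of hook_0 between -0.0075 and 0.0075 m and y of pin_0 in the frame of hook_0 between -0.009 and 0.009 m and z of pin_0 in the frame of hook_0 between -0.002 and 0.003 m and z of unit_0 in the frame of rack below 0.013 m) or (x of pin_0 in the frame of hook_1 between -0.0075 and 0.0075 m and y of pin_0 in the frame of hook_1 between -0.009 and 0.009 m and z of pin_0 in the frame of hook_1 between -0.002 and 0.003 m and z of unit_0 in the frame of rack below 0.013 m) or (x of pin_0 in the frame of hook_2 between -0.0075 and 0.0075 m and y of pin_0 in the frame of hook_2 between -0.009 and 0.009 m and z of pin_0 in the frame of hook_2 between -0.002 and 0.003 m and z of unit_0 in the frame of rack below 0.013 m)) and angle between each of unit_0, unit_1, unit_2's own z axis and vertical below 0.1 rad and linear speed of each of unit_0, unit_1, unit_2 below 0.02 m/s and contact force between the fingers and unit_0 below 0.1 N and ((x of pin_1 in the frame of hook_0 between -0.0075 and 0.0075 m and y of pin_1 in the frame of hook_0 between -0.009 and 0.009 m and z of pin_1 in the frame of hook_0 between -0.002 and 0.003 m and z of unit_1 in the frame of rack below 0.013 m) or (x of pin_1 in the frame of hook_1 between -0.0075 and 0.0075 m and y of pin_1 in the frame of hook_1 between -0.009 and 0.009 m and z of pin_1 in the frame of hook_1 between -0.002 and 0.003 m and z of unit_1 in the frame of rack below 0.013 m) or (x of pin_1 in the frame of hook_2 between -0.0075 and 0.0075 m and y of pin_1 in the frame of hook_2 between -0.009 and 0.009 m and z of pin_1 in the frame of hook_2 between -0.002 and 0.003 m and z of unit_1 in the frame of rack below 0.013 m)) and contact force between the fingers and unit_1 below 0.1 N and ((x of pin_2 in the frame of hook_0 between -0.0075 and 0.0075 m and y of pin_2 in the frame of hook_0 between -0.009 and 0.009 m and z of pin_2 in the frame of hook_0 between -0.002 and 0.003 m and z of unit_2 in the frame of rack below 0.013 m) or (x of pin_2 in the frame of hook_1 between -0.0075 and 0.0075 m and y of pin_2 in the frame of hook_1 between -0.009 and 0.009 m and z of pin_2 in the frame of hook_1 between -0.002 and 0.003 m and z of unit_2 in the frame of rack below 0.013 m) or (x of pin_2 in the frame of hook_2 between -0.0075 and 0.0075 m and y of pin_2 in the frame of hook_2 between -0.009 and 0.009 m and z of pin_2 in the frame of hook_2 between -0.002 and 0.003 m and z of unit_2 in the frame of rack below 0.013 m)) and contact force between the fingers and unit_2 below 0.1 N), for 0.2 s.
2. the timer has been wound past its 30 mark (value of joint timer_knob above 3.16 rad).
3. the timer is turned back to 20 minutes (value of joint timer_knob between 1.9894 and 2.1994 rad), for 0.2 s.
At the end, for the whole second after the job is handed in: Every unit present stands upright (0.1 rad), still and let go, on a bay's floor (5 mm), its pin in that bay's sprung-up hook (7.5 mm of the gap's middle along x, 9 mm across, -2 to +3 mm in height); the timer, after passing 30, reads 20 minutes within 1 (0.105 rad) (all of step 1 and all of step 3 and contact force between the fingers and timer below 0.1 N); the robot touches nothing.
It fails at once if a bystander is moved more than 3 cm (distance of any of stapler, tape_measure, stamp, glue_bottle from where it was at the start of the episode above 0.03 m).
Of unit_0, unit_1, unit_2 only 2 to 3 are there at a start; the rules pass over those that are not, and their reading is None.
At some moment in a run one of unit_0, unit_1, unit_2 may be knocked a few centimetres aside while the robot is not near it.
Once in a run the grip may slacken for a moment while it holds something.
It also fails if it takes over 210 s, if anything falls off the work surface, if the arm or the gripper's body presses on something with over 40 N, if the wrist force passes 120 N, or if a joint passes its speed limit or range.

## Working session

There is one attempt and no reset: what is moved stays moved. The work goes in short steps, Python scripts to look and compute and a tool call to move; the robot and the scene stay as the last step left them, time stands still between calls to the robot, and variables do not carry over. Pictures are saved under pics/ and viewed, and the job is handed in when it is done.

Besides the shell and the picture viewer there is one more tool, called after "Request:" by a JSON object that holds its "api" and its "payload", one argument or row to a line. carry_out: Moves the arm, as the interface text tells. Its arguments: {"type":"object","properties":{"targets":{"type":"string"},"force":{"type":"number"}},"required":["targets"]}

```bash
ls; mkdir -p pics; python3 - <<'E'
from plant import r, eyes
import cv2
print(r.get_state(), r.tcp_to_tips)
for n in ["scene","side","wrist"]:
    p,d=eyes.snapshot(n); cv2.imwrite(f"pics/{n}0.png",p)
    print(n,eyes.camera_params(n))
E
```

```text
pics
{'clock': 0.0, 'q': array([ 1.25577287,  0.68995769, -0.19451436,  1.56636436,  0.1573309 ,
        0.90252325, -0.21509998]), 'qd': array([-3.13542318e-04,  2.01471286e-03,  2.40772426e-03,  1.37293838e-03,
        4.45170570e-05, -9.58102509e-04,  4.93730455e-04]), 'joint_torque': array([-4.63009510e-04, -5.27567339e+01, -1.26690824e+00, -1.53430241e+01,
       -5.26000361e-02,  6.43572916e-03,  1.50981064e-04]), 'tool_pos': array([ 0.21347295, -0.58704955,  0.40392077]), 'eef_rot': array([-0.69620103, -0.12337436,  0.69654354, -0.12210643]), 'contact_force': array([-0.2892758 ,  0.72392145,  0.60738911]), 'moment': array([-0.03168169, -0.03047335, -0.00307502]), 'opening': 0.999378878488032} 0.166
scene {'intrinsics': array([[446.45694202,   0.        , 261.55346681],
       [  0.        , 446.45694202, 194.9049945 ],
       [  0.        ,   0.        ,   1.        ]]), 'dist_coeffs': array([-0.15694175,  0.        ,  0.        ,  0.        ,  0.        ]), 'rvec': array([ 2.41067626, -0.55110506,  0.17112556]), 'tvec': array([-0.44172219,  0.40238022,  1.25223159])}
side {'i
[... 285 characters left out ...]
2.60798684,  1.18586515]), 'tvec': array([0.60009651, 0.16514393, 1.07405178])}
wrist {'intrinsics': array([[275.81199234,   0.        , 255.66687095],
       [  0.        , 275.81199234, 193.4756201 ],
       [  0.        ,   0.        ,   1.        ]]), 'dist_coeffs': array([-0.05693082,  0.        ,  0.        ,  0.        ,  0.        ]), 'T_tool_cam': array([[-9.98174532e-06, -2.74327734e-01,  9.61636259e-01,
         1.86576884e-02],
       [ 9.99999720e-01, -7.22118890e-04, -1.95620219e-04,
        -3.65803706e-04],
       [ 7.48079759e-04,  9.61635988e-01,  2.74327664e-01,
        -7.16426014e-02],
       [ 0.00000000e+00,  0.00000000e+00,  0.00000000e+00,
         1.00000000e+00]])}
```

View pics/scene0.png

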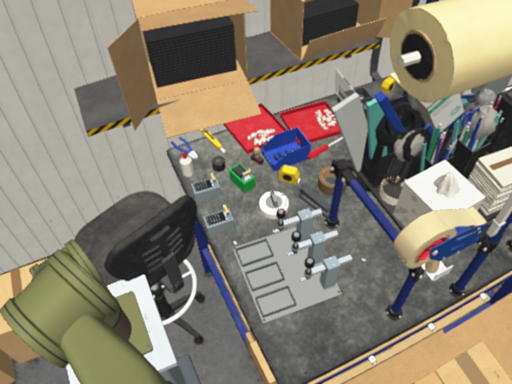

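View pics/side0.png

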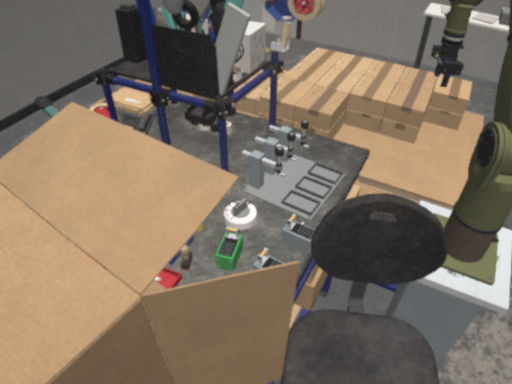

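View pics/wrist0.png

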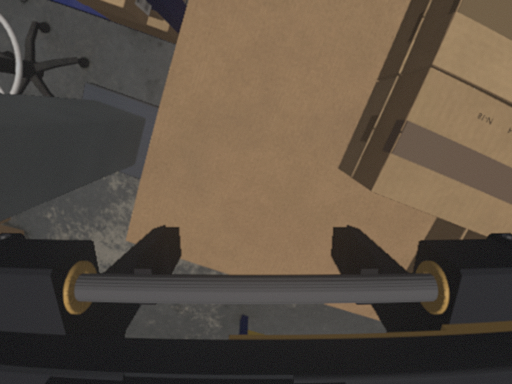

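```bash
cat > h.py <<'E'
import numpy as np, cv2
from plant import r, eyes
from scipy.spatial.transform import Rotation as R
def cam_T(n, st=None):
    c=eyes.camera_params(n)
    if n=="wrist":
        T=np.eye(4);T[:3,:3]=R.from_quat(st["eef_rot"]).as_matrix();T[:3,3]=st["tool_pos"]
        return c,T@c["T_tool_cam"]
    T=np.eye(4);T[:3,:3]=cv2.Rodrigues(c["rvec"])[0];T[:3,3]=c["tvec"]
    return c,np.linalg.inv(T)
class V:
    def __init__(s,n,save=None):
        s.st=r.get_state(); s.n=n; s.img,s.d=eyes.snapshot(n); s.c,s.T=cam_T(n,s.st)
        if save:
            cv2.imwrite(f"pics/{save}.png",s.img); np.savez(f"pics/{save}.npz",img=s.img,d=s.d,T=s.T)
    @classmethod
    def load(cls,n,save):
        s=cls.__new__(cls); z=np.load(f"pics/{save}.npz"); s.img=z["img"];s.d=z["d"];s.T=z["T"];s.c=eyes.camera_params(n);return s
    def ray(s,uv):
        p=cv2.undistortPoints(np.array(uv,float).reshape(-1,1,2),s.c["intrinsics"],s.c["dist_coeffs"]).reshape(-1,2)
        return np.c_[p,np.ones(len(p))]@s.T[:3,:3].T
    def onz(s,uv,z):
        d=s.ray(uv);o=s.T[:3,3];return o+d*((z-o[2])/d[:,2])[:,None]
    def cloud(s):
        h,w=s.d.shape;u,v=np.meshgrid(np.arange(w),np.arange(h))
        P=s.ray(np.c_[u.ravel(),v.ravel()])*s.d.ravel()[:,None]+s.T[:3,3]
        P[s.d.ravel()==0]=np.nan
        return P.reshape(h,w,3)
    def proj(s,P):
        Ti=np.linalg.inv(s.T);P=np.atleast_2d(P)
        return cv2.projectPoints(P.astype(float),cv2.Rodrigues(Ti[:3,:3])[0],Ti[:3,3],s.c["intrinsics"],s.c["dist_coeffs"])[0].reshape(-1,2)
    def crop(s,x0,y0,x1,y1,k,name):
        cv2.imwrite(f"pics/{name}.png",cv2.resize(s.img[y0:y1,x0:x1],None,fx=k,fy=k,interpolation=cv2.INTER_CUBIC))
def state():
    s=r.get_state();print(round(s["clock"],2),"tcp",s["tool_pos"].round(4),"R cols",R.from_quat(s["eef_rot"]).as_matrix().round(3).tolist(),"q",s["q"].round(2),"F",s["contact_force"].round(1),"op",round(s["opening"],3))
E
python3 - <<'E'
from h import *
state()
v=V("scene","s1"); v.crop(150,110,350,260,4,"s1c"); v.crop(220,190,360,330,4,"s1d")
C=v.cloud()
for u,w in [(205,186),(217,217),(242,177),(273,203),(243,262)]: print(u,w,C[w,u].round(3))
v=V("side","sd1"); v.crop(200,180,320,280,6,"sd1c")
E
```

```text
0.15 tcp [ 0.2135 -0.5872  0.4041] R cols [[-0.001, 0.342, -0.94], [0.001, -0.94, -0.342], [-1.0, -0.001, 0.0]] q [ 1.26  0.69 -0.19  1.57  0.16  0.9  -0.22] F [-0.2 -0.5 -0.4] op 0.998
205 186 [0.442 0.347 0.061]
217 217 [0.431 0.211 0.056]
242 177 [0.569 0.321 0.069]
273 203 [0.622 0.19  0.045]
243 262 [0.448 0.049 0.007]
```

View pics/s1c.png

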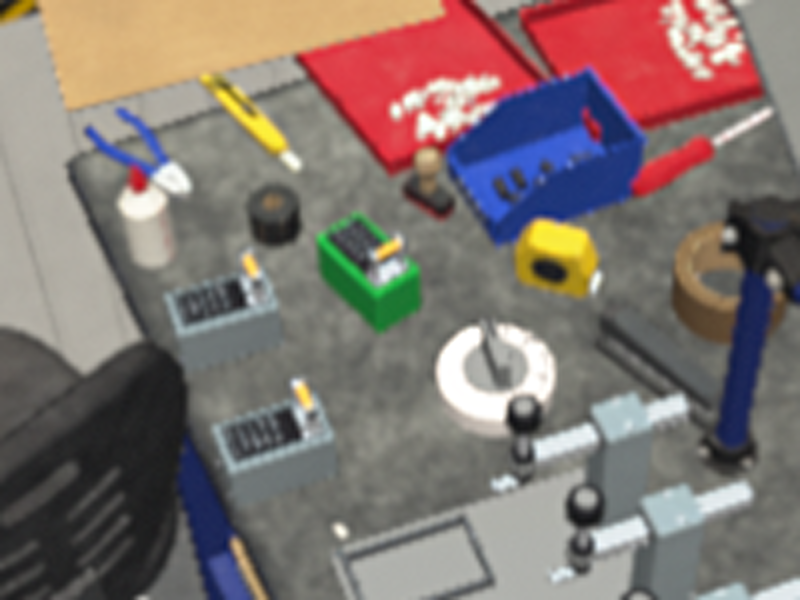

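View pics/s1d.png

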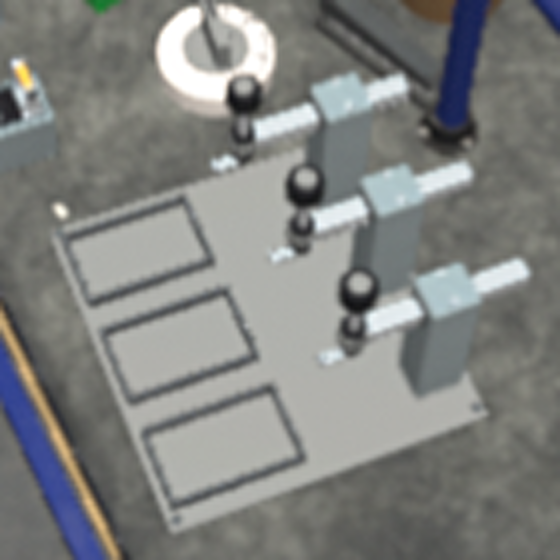

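View pics/sd1c.png

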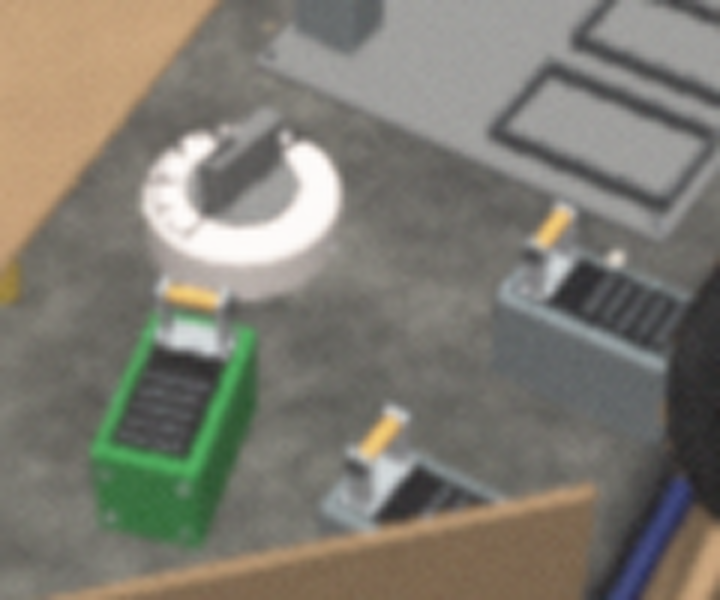

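```bash
python3 - <<'E'
from h import *
v=V.load("scene","s1")
c=lambda x,y,x0,y0:(x0+x/4,y0+y/4)
cor=[c(175,527,220,190),c(488,411,220,190),c(57,232,220,190)]
P=v.onz(cor,0.008);print(P.round(4)); d=P[1]-P[0];print("yaw from near edge",np.arctan2(d[1],d[0]),np.hypot(*d[:2]),np.hypot(*(P[2]-P[0])[:2]))
# knobs top approx
K=v.onz([c(243,92,220,190),c(304,184,220,190),c(358,288,220,190)],0.167);print(K.round(4))
# units: top corners at z 0.055: crop s1c
U=[c(165,298,150,110),c(272,272,150,110),c(280,310,150,110),c(187,338,150,110)]
print(v.onz(U,0.055).round(4))
U=[c(213,440,150,110),c(320,400,150,110),c(335,440,150,110),c(232,478,150,110)]
print(v.onz(U,0.055).round(4))
print("timer",v.onz([c(496,372,150,110)],0.03))
C=v.cloud()
import sys
m=(C[...,2]>0.045)&(C[...,2]<0.06)&(C[...,0]>0.3)&(C[...,0]<0.85)&(abs(C[...,1])<0.5)
n,l,s,ce=cv2.connectedComponentsWithStats(m.astype(np.uint8))
for i in range(1,n):
    if s[i,4]>25: print(s[i],np.nanmean(C[l==i],0).round(3), v.img[l==i].mean(0).round())
E
```

```text
[[ 0.4208 -0.1588  0.008 ]
 [ 0.6701 -0.1792  0.008 ]
 [ 0.4438  0.1074  0.008 ]]
yaw from near edge -0.08167035348806302 0.2501488333465864 0.26714060460164435
[[ 0.5842  0.0625  0.167 ]
 [ 0.5863 -0.0284  0.167 ]
 [ 0.5795 -0.1191  0.167 ]]
[[0.4025 0.3789 0.055 ]
 [0.4965 0.3653 0.055 ]
 [0.4867 0.3225 0.055 ]
 [0.4044 0.3288 0.055 ]]
[[0.3866 0.22   0.055 ]
 [0.4801 0.2192 0.055 ]
 [0.4753 0.1768 0.055 ]
 [0.3871 0.1787 0.055 ]]
timer [[0.63068324 0.19896934 0.03      ]]
[265 131  34  14  89] [0.787 0.449 0.052] [123.  55.  35.]
[278 149  33  13  83] [0.785 0.348 0.052] [124.  56.  34.]
[229 163  26  23 211] [0.575 0.344 0.055] [ 87. 140.  72.]
[279 166  20  10  80] [0.728 0.284 0.053] [ 43. 166. 193.]
[319 168  16  21 109] [0.827 0.202 0.05 ] [ 86. 120. 146.]
[191 178  29  18 239] [0.44  0.351 0.055] [126. 124. 115.]
[300 186  17  13  98] [0.752 0.18  0.049] [95. 96. 94.]
[203 208  31  22 305] [0.43  0.204 0.056] [126. 123. 115.]
[182 214  15  26  49] [0.336 0.219 0.052] [34. 33. 33.]
[301 230  11   6  27] [0.661 0.031 0.053] [118. 118. 111.]
[308 250  16  10  35] [ 0.646 -0.052  0.052] [111. 111. 104.]
[321 274  16  11  42] [ 0.634 -0.142  0.053] [109. 109. 102.]
```

Request:
{"api": "carry_out", "payload": {
  "targets": "1 -15 0 0 0.107; 1 -15 0 0 0.107; 1 -15 0 0 0.107; 1 -15 0 0 0.107; 1 0 -37 -10 0; 1 0 -37 -10 0; 1 0 -37 -10 0; 1 0 -37 -10 0; 1 0 -37 -10 0; 1 0 -37 -10 0; 1 0 -37 -10 0; 1 0 -37 -10 0; 1 0 -37 -10 0; 1 0 -37 -10 0; 1 0 -37 -10 0; 1 0 -37 -10 0; 1 0 -37 -10 0; 1 0 -37 -10 0; 1 0 -37 -10 0; 1 0 -37 -10 0",
  "force": 40
}}

```text
clock: 1.92
tool_pos: [0.4201, -0.008, 0.4649]
eef_rot: [0.707, -0.028, -0.706, -0.028]
contact_force: [0.2, -1.2, -0.4]
opening: 0.999
```

```bash
python3 - <<'E'
from h import *
state()
v=V("wrist","w1"); state()
E
```

```text
1.92 tcp [ 0.4201 -0.008   0.4649] R cols [[0.0, -0.079, -0.997], [-0.0, -0.997, 0.079], [-1.0, 0.0, -0.0]] q [ 0.03  0.34 -0.17  2.06  0.08  0.75 -1.84] F [ 0.2 -1.2 -0.4] op 0.999
1.97 tcp [ 4.228e-01 -1.000e-04  4.653e-01] R cols [[0.005, -0.067, -0.998], [0.006, -0.998, 0.067], [-1.0, -0.006, -0.005]] q [ 0.02  0.34 -0.18  2.05  0.08  0.75 -1.84] F [2.5 5.4 0.4] op 1.004
```

View pics/w1.png

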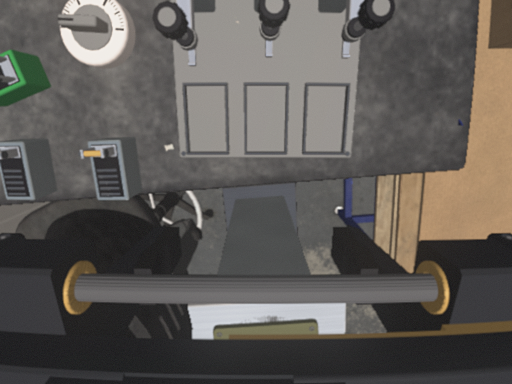

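```bash
python3 - <<'E'
from h import *
state()
v=V("wrist","w2"); state()
v.crop(160,0,400,170,3,"w2a"); v.crop(0,0,200,210,4,"w2b")
E
```

```text
1.97 tcp [ 4.228e-01 -1.000e-04  4.653e-01] R cols [[0.005, -0.067, -0.998], [0.006, -0.998, 0.067], [-1.0, -0.006, -0.005]] q [ 0.02  0.34 -0.18  2.05  0.08  0.75 -1.84] F [2.5 5.4 0.4] op 1.004
2.02 tcp [ 0.4218 -0.0036  0.4651] R cols [[0.003, -0.067, -0.998], [0.004, -0.998, 0.067], [-1.0, -0.004, -0.003]] q [ 0.03  0.34 -0.17  2.06  0.08  0.75 -1.83] F [-0.7  0.  -0.1] op 1.004
```

View pics/w2a.png

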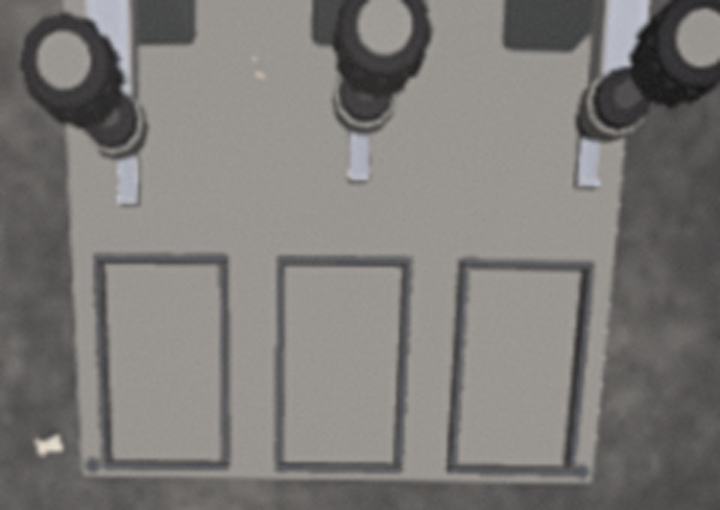

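View pics/w2b.png

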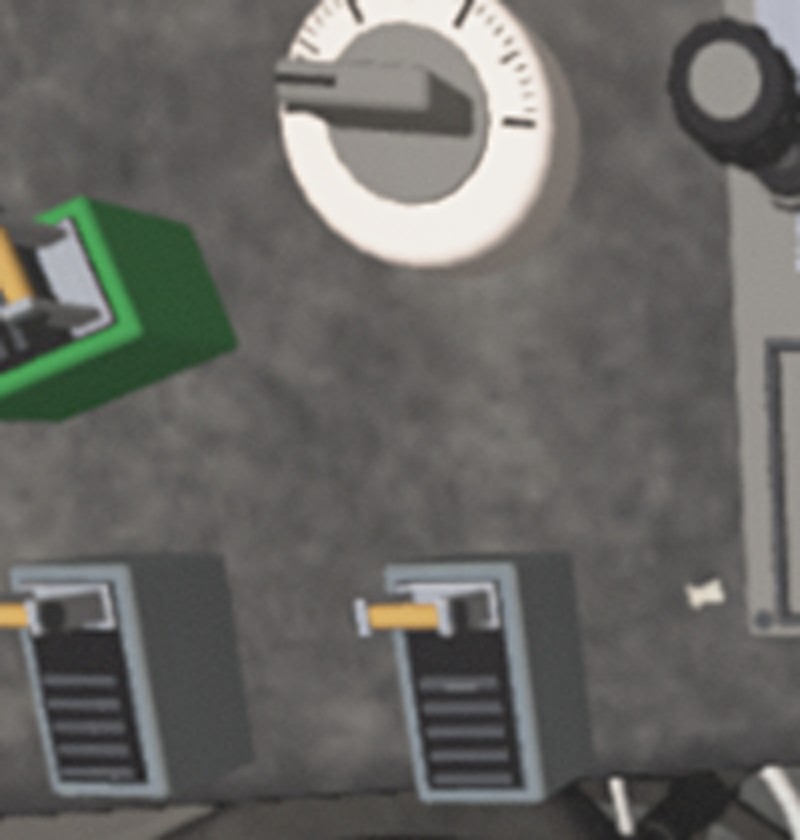

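Request:
{"api": "carry_out", "payload": {
  "targets": "1 0 0 0 0; 1 0 0 0 0; 1 0 0 0 0; 1 0 0 0 0"
}}

```text
clock: 2.35
tool_pos: [0.4195, -0.0114, 0.4647]
eef_rot: [-0.706, 0.029, 0.707, 0.029]
contact_force: [0.2, -0.4, -0.4]
opening: 1.002
```

```bash
python3 - <<'E'
from h import *
state()
v=V("wrist","w3"); state()
v.crop(160,0,400,170,3,"w3a"); v.crop(0,0,200,210,4,"w3b")
E
```

```text
2.35 tcp [ 0.4195 -0.0114  0.4647] R cols [[-0.0, -0.082, -0.997], [-0.001, -0.997, 0.082], [-1.0, 0.001, 0.0]] q [ 0.04  0.34 -0.16  2.06  0.08  0.75 -1.83] F [ 0.2 -0.4 -0.4] op 1.002
2.4 tcp [ 0.4196 -0.0112  0.4647] R cols [[-0.0, -0.082, -0.997], [-0.001, -0.997, 0.082], [-1.0, 0.001, 0.0]] q [ 0.04  0.34 -0.16  2.06  0.08  0.75 -1.83] F [-0.5  0.5 -1.1] op 1.001
```

View pics/w3a.png

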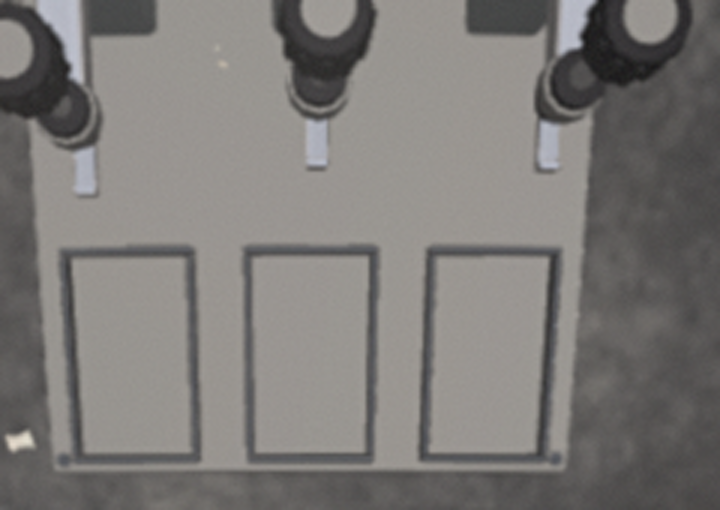

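View pics/w3b.png

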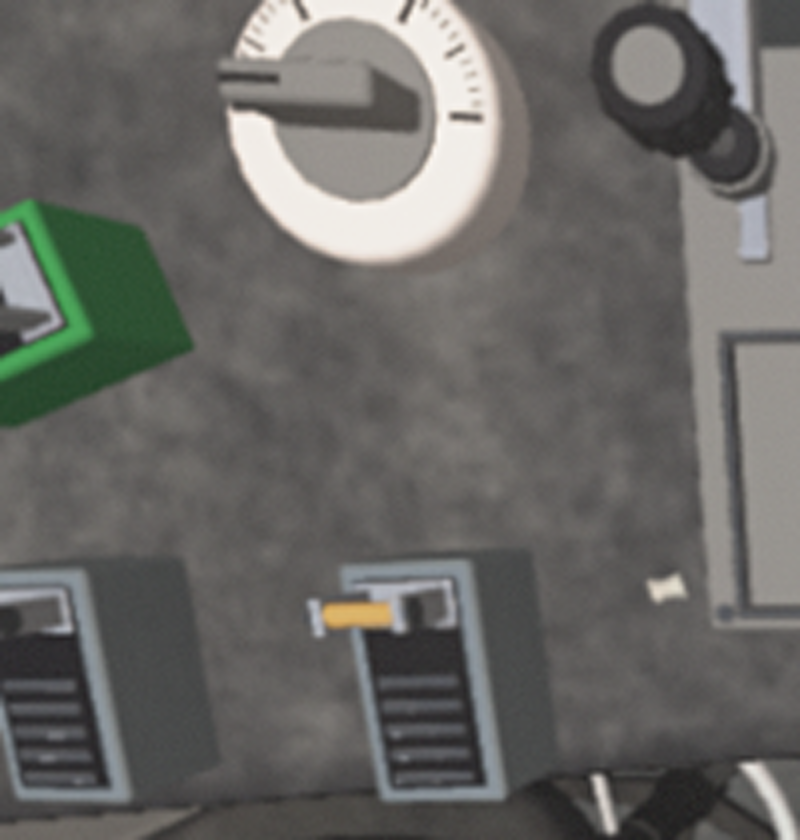

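```bash
cat > m.py <<'E'
from h import *
def px(l,k,x0,y0): return [((x+.5)/k-.5+x0,(y+.5)/k-.5+y0) for x,y in l]
def fit2(model,obs):
    m=np.array(model,float);o=np.array(obs)[:,:2];mc=m.mean(0);oc=o.mean(0)
    H=(m-mc).T@(o-oc);th=np.arctan2(H[0,1]-H[1,0],H[0,0]+H[1,1])
    c,s=np.cos(th),np.sin(th);Rm=np.array([[c,-s],[s,c]]);t=oc-Rm@mc
    return t,th,(o-(m@Rm.T+t))*1000
E
python3 - <<'E'
from m import *
v=V.load("wrist","w3")
bp=[(60,248),(196,247),(75,460),(200,460),(243,247),(379,247),(248,460),(375,460),(427,248),(562,249),(420,460),(547,460)]
P=v.onz(px(bp,3,160,0),0.020)
mod=[(-60+dx,yc+dy) for yc in (90,0,-90) for dx,dy in ((53,33),(53,-33),(-53,33),(-53,-33))]
t,th,e=fit2(np.array(mod)/1000,P);print("rack",t.round(4),th.round(4));print(e.round(1).tolist())
c,s=np.cos(th),np.sin(th);Rm=np.array([[c,-s],[s,c]])
K=np.r_[v.onz(px([(648,65)],4,0,0),.178),v.onz(px([(330,15),(651,17)],3,160,0),.178)]
print("knob in rack",((K[:,:2]-t)@Rm).round(4).tolist())
K=v.onz(px([(85,195),(316,168),(546,170)],3,160,0),.088)
print("lip in rack",((K[:,:2]-t)@Rm).round(4).tolist())
U=v.onz(px([(342,567),(470,560),(505,798),(380,800)],4,0,0),.055)
u,uth,e=fit2(np.array([(45,25),(45,-25),(-45,-25),(-45,25)])/1000,U);print("u1",u.round(4),uth.round(3),e.round(1).tolist())
T=v.onz(px([(222,80),(370,85)],4,0,0),.066);print("timer",T.round(4),T.mean(0))
# depth unit
C=v.cloud();print("unit depth z",C[170:195,100:120,2].mean(), "plate z",C[100:140,250:280,2].mean())
E
```

```text
rack [ 0.5447 -0.0328] -0.0818
[[-1.0, -0.6], [-1.3, -0.8], [1.5, -1.5], [1.3, -0.2], [-1.3, 0.4], [-1.3, 0.5], [1.2, -0.9], [1.2, -0.3], [-1.6, 1.2], [-1.4, 1.1], [1.3, 0.5], [1.4, 0.5]]
knob in rack [[0.0305, 0.0941], [0.0384, -0.0006], [0.0396, -0.0944]]
lip in rack [[0.0047, 0.0933], [0.0142, 0.0003], [0.0142, -0.092]]
u1 [0.4322 0.2088] -0.068 [[-1.7, -1.2], [-0.5, 1.0], [1.2, 0.7], [1.0, -0.5]]
timer [[0.6342 0.2286 0.066 ]
 [0.6261 0.1796 0.066 ]] [0.63014305 0.20408866 0.066     ]
unit depth z nan plate z nan
```

Request:
{"api": "carry_out", "payload": {
  "targets": "0.9 0 -37 3 -0.014; 0.9 0 -37 3 0; 0.9 0 -37 3 0; 0.9 0 -37 3 0; 0.9 0 -37 2 0; 0.9 0 -35 2 0; 0.9 35 0 0 0; 0.9 40 0 0 0; 0.9 40 0 0 0; 0.9 35 0 0 0; 0.9 0 0 0 0; 0.9 0 0 0 0"
}}

```text
clock: 3.4
tool_pos: [0.4187, 0.2099, 0.3139]
eef_rot: [-0.706, 0.024, 0.708, 0.022]
contact_force: [0.4, 0.3, 0.6]
opening: 0.902
```

```bash
python3 - <<'E'
from m import *
state()
v=V("wrist","w4"); 
E
```

```text
3.4 tcp [0.4187 0.2099 0.3139] R cols [[-0.003, -0.066, -0.998], [-0.003, -0.998, 0.066], [-1.0, 0.003, 0.003]] q [-0.49  0.65 -0.12  2.11  0.2   0.39 -2.4 ] F [0.4 0.3 0.6] op 0.902
```

View pics/w4.png

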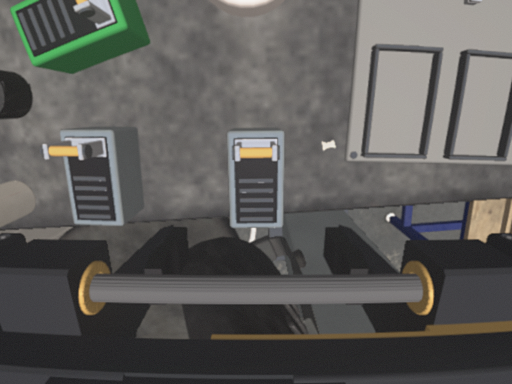

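```bash
python3 - <<'E'
from m import *
v=V.load("wrist","w4"); mo=np.array([(45,25),(45,-25),(-45,-25),(-45,25)])/1000
for c in ([(229,132),(283,131),(283,226),(230,227)],[(62,131),(113,130),(123,223),(72,223)]):
    print(fit2(mo,v.onz(c,.055)))
v.crop(30,110,300,240,2.9,"w4c")
E
```

```text
(array([0.43211047, 0.20860933]), np.float64(-0.05826265016053308), array([[-1.66079361, -1.99351901],
       [-1.00251523,  1.8841073 ],
       [ 1.59699941,  0.13750695],
       [ 1.06630943, -0.02809524]]))
(array([0.44468255, 0.3573289 ]), np.float64(-0.10635848859991219), array([[-2.97731283, -2.09355233],
       [-0.71265693,  1.30492282],
       [ 2.97849161, -0.01982829],
       [ 0.71147814,  0.8084578 ]]))
```

Request:
{"api": "carry_out", "payload": {
  "targets": "0.9 0 0 0 -0.121; 0.9 0 0 0 -0.121; 0.9 0 0 0 -0.121; 0.9 0 0 0 -0.121; 0.9 0 0 0 -0.121; 0.9 0 0 0 -0.121; 0.9 0 0 0 -0.121; 0.9 0 0 0 -0.121; 0.9 0 0 0 -0.121; 0.9 0 0 0 -0.121; 0.9 0 0 0 -0.121; 0.9 0 0 0 -0.121; 0.9 0 0 0 -0.121"
}}

```text
clock: 4.53
tool_pos: [0.4201, 0.2105, 0.3178]
eef_rot: [0.516, 0.484, -0.513, 0.486]
contact_force: [0.6, 0.4, 1.0]
opening: 0.901
```

View pics/w4c.png

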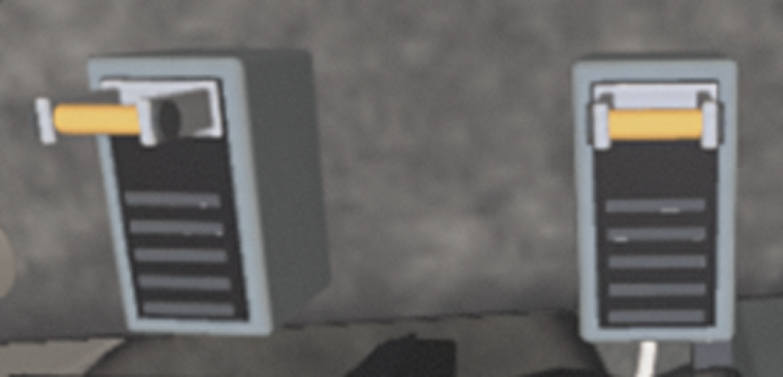

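Request:
{"api": "carry_out", "payload": {
  "targets": "0.9 0 0 0 -0.121; 0.9 0 0 0 -0.121; 0.9 0 0 0 -0.121; 0.9 0 0 0 -0.121; 0.9 0 0 0 -0.121; 0.9 0 0 0 -0.121; 0.9 0 0 0 -0.121; 0.9 0 0 0 -0.121; 0.9 0 0 0 -0.121; 0.9 0 0 0 -0.121; 0.9 0 0 0 -0.121; 0.9 0 0 0 -0.121; 0.9 0 0 0 -0.116; 0.9 0 0 0 0; 0.9 0 0 0 0; 0.9 0 0 0 0"
}}

```text
clock: 5.87
tool_pos: [0.4195, 0.2105, 0.3161]
eef_rot: [0.025, 0.705, -0.025, 0.708]
contact_force: [-0.1, 0.2, 0.7]
opening: 0.898
```

```bash
python3 - <<'E'
from m import *
state()
v=V("wrist","w5"); 
E
```

```text
5.87 tcp [0.4195 0.2105 0.3161] R cols [[0.003, 0.07, 0.998], [-0.0, 0.998, -0.07], [-1.0, -0.0, 0.003]] q [ 0.    0.81 -0.96  2.09  1.    0.79 -0.1 ] F [-0.1  0.2  0.7] op 0.898
```

View pics/w5.png

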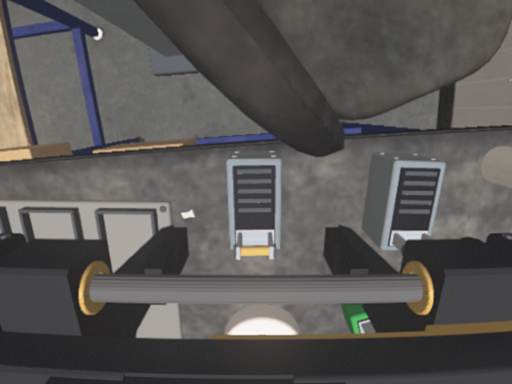

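```bash
python3 - <<'E'
from m import *
v=V.load("wrist","w5");C=v.cloud()
for p in [(320,140),(300,110),(250,60),(330,60),(400,60),(450,100),(200,20),(340,120)]: print(p,C[p[1],p[0]].round(3))
v=V.load("scene","s1");C=v.cloud()
for p in [(190,205),(180,215),(170,230),(150,225),(180,250),(188,200)]: print(p,C[p[1],p[0]].round(3))
E
```

```text
(320, 140) [0.364 0.246 0.165]
(300, 110) [0.35  0.233 0.19 ]
(250, 60) [0.334 0.216 0.204]
(330, 60) [ 0.277  0.335 -0.156]
(400, 60) [ 0.283  0.444 -0.156]
(450, 100) [ 0.34   1.021 -0.862]
(200, 20) [0.322 0.202 0.208]
(340, 120) [ 0.399  0.582 -0.937]
(190, 205) [0.357 0.224 0.147]
(180, 215) [0.314 0.183 0.171]
(170, 230) [0.272 0.163 0.147]
(150, 225) [nan nan nan]
(180, 250) [ 0.284  0.183 -0.003]
(188, 200) [0.352 0.215 0.185]
```

```bash
python3 - <<'E'
from m import *
A=V.load("wrist","w5").cloud().reshape(-1,3)
A=np.r_[A,V.load("scene","s1").cloud().reshape(-1,3),V.load("side","sd1").cloud().reshape(-1,3)]
A=A[np.isfinite(A).all(1)]
for z0 in (.03,.06,.09,.12,.15,.18,.2,.22):
    for y0 in np.arange(.05,.46,.05):
        m=(A[:,2]>z0)&(A[:,2]<z0+.03)&(A[:,1]>y0)&(A[:,1]<y0+.05)&(A[:,0]<.385)&(A[:,0]>.1)
        if m.sum()>2: print(z0,round(y0,2),"maxx",A[m,0].max().round(3),m.sum(),end="; ")
    print()
v=V("scene","s6"); v.crop(60,100,300,280,3,"s6c")
E
```

```text
0.03 0.1 maxx 0.241 176; 0.03 0.15 maxx 0.313 701; 0.03 0.2 maxx 0.368 312; 0.03 0.25 maxx 0.374 129; 
0.06 0.1 maxx 0.223 192; 0.06 0.15 maxx 0.316 718; 0.06 0.2 maxx 0.372 330; 0.06 0.25 maxx 0.378 154; 
0.09 0.1 maxx 0.233 203; 0.09 0.15 maxx 0.323 742; 0.09 0.2 maxx 0.378 357; 0.09 0.25 maxx 0.381 174; 
0.12 0.1 maxx 0.24 253; 0.12 0.15 maxx 0.325 839; 0.12 0.2 maxx 0.376 438; 0.12 0.25 maxx 0.379 471; 
0.15 0.1 maxx 0.249 284; 0.15 0.15 maxx 0.33 924; 0.15 0.2 maxx 0.371 1768; 0.15 0.25 maxx 0.369 298; 
0.18 0.1 maxx 0.255 506; 0.18 0.15 maxx 0.336 2490; 0.18 0.2 maxx 0.358 11104; 
0.2 0.1 maxx 0.385 1327; 0.2 0.15 maxx 0.385 4066; 0.2 0.2 maxx 0.341 6096; 
0.22 0.1 maxx 0.385 1067; 0.22 0.15 maxx 0.385 2804;
```

View pics/s6c.png

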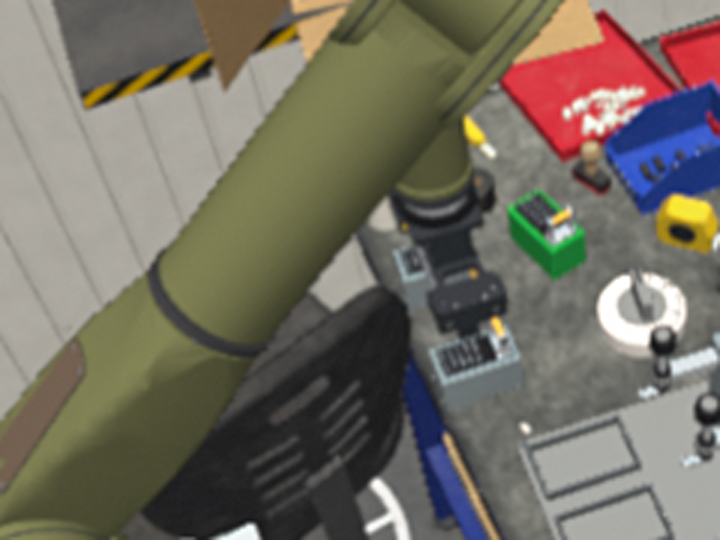

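```bash
python3 - <<'E'
from m import *
v=V.load("scene","s1");C=v.cloud()
m=(C[...,2]>.03)&(C[...,0]>.3)&(C[...,0]<.6)&(C[...,1]>.39)&(C[...,1]<.56)
for a,b,z0 in [(.03,.06,0),(.06,.09,0),(.09,.12,0)]:
    q=C[(C[...,2]>a)&(C[...,2]<b)&(C[...,0]>.3)&(C[...,0]<.65)&(C[...,1]>.38)&(C[...,1]<.56)]
    if len(q): print(a,len(q),q.min(0).round(3),q.max(0).round(3),np.median(q,0).round(3))
# u0 corner from scene: more careful crop
v.crop(180,165,240,245,8,"s1u")
E
```

```text
0.03 213 [0.399 0.38  0.03 ] [0.596 0.482 0.06 ] [0.523 0.46  0.04 ]
0.06 104 [0.4   0.381 0.06 ] [0.588 0.492 0.089] [0.418 0.471 0.072]
0.09 25 [0.411 0.474 0.09 ] [0.64  0.56  0.114] [0.42 0.48 0.1 ]
```

View pics/s1u.png

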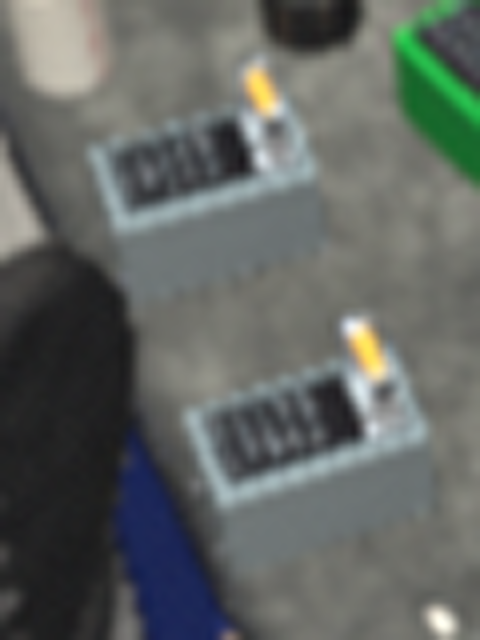

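Request:
{"api": "carry_out", "payload": {
  "targets": "0.95 0 35 4 0.036; 0.95 0 35 4 0; 0.95 0 35 4 0; 0.95 0 35 3 0; 0.95 0 0 0 0; 0.95 0 0 0 0; 0.95 0 0 0 0; 0.95 0 0 0 0"
}}

```text
clock: 6.63
tool_pos: [0.4468, 0.3471, 0.3144]
eef_rot: [0.035, 0.706, -0.037, 0.706]
contact_force: [0.4, -0.8, -0.4]
opening: 0.944
```

```bash
python3 - <<'E'
from m import *
state()
v=V("wrist","w6"); 
E
```

```text
6.63 tcp [0.4468 0.3471 0.3144] R cols [[-0.0, 0.103, 0.995], [-0.003, 0.995, -0.103], [-1.0, -0.003, 0.0]] q [-0.23  0.9  -0.95  1.81  0.91  0.94 -0.12] F [ 0.4 -0.8 -0.4] op 0.944
```

View pics/w6.png

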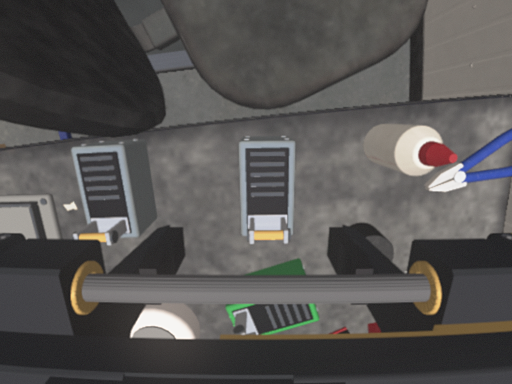

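```bash
python3 - <<'E'
from m import *
v=V.load("wrist","w6"); mo=np.array([(45,25),(45,-25),(-45,-25),(-45,25)])/1000
print(fit2(mo,v.onz([(294,235),(241,235),(240,142),(294,142)],.055)))
C=v.cloud()
for p in [(267,170),(245,190),(372,235),(385,140),(410,150),(437,153),(365,140)]: print(p,C[p[1],p[0]].round(3))
S=V.load("scene","s1");D=S.cloud()
for p in [(218,163),(213,163),(223,163),(218,170)]: print(p,D[p[1],p[0]].round(3))
E
```

```text
(array([0.44433294, 0.35804793]), np.float64(-0.0908174551891708), array([[-1.01057966,  0.43655319],
       [-1.67119615,  0.1370746 ],
       [ 1.21909754,  1.40933612],
       [ 1.46267827, -1.98296392]]))
(267, 170) [0.425 0.359 0.058]
(245, 190) [0.441 0.338 0.055]
(372, 235) [0.507 0.461 0.038]
(385, 140) [0.41  0.466 0.051]
(410, 150) [0.415 0.472 0.082]
(437, 153) [0.416 0.481 0.104]
(365, 140) [0.414 0.465 0.007]
(218, 163) [0.527 0.445 0.04 ]
(213, 163) [0.51  0.45  0.043]
(223, 163) [0.543 0.437 0.04 ]
(218, 170) [0.522 0.439 0.01 ]
```

Request:
{"api": "carry_out", "payload": {
  "targets": "0.95 30 0 0 0; 0.95 35 0 0 0; 0.95 30 0 0 0; 0.95 15 0 0 0; 0.95 7 0 0 0; 0.95 0 0 0 0; 0 0 0 0 0; 0 0 0 0 0; 0 0 0 0 0; 0 0 0 0 0; 0 0 0 0 0; 0 0 0 0 0; 0 0 0 0 0; 0 0 0 0 0",
  "force": 40
}}

```text
clock: 7.85
tool_pos: [0.4472, 0.3508, 0.1992]
eef_rot: [0.038, 0.706, -0.034, 0.707]
contact_force: [1.5, 4.3, 1.7]
opening: 0.566
```

```bash
python3 - <<'E'
from m import *
state()
v=V("wrist","w7"); 
E
```

```text
7.85 tcp [0.4472 0.3508 0.1992] R cols [[0.002, 0.101, 0.995], [0.006, 0.995, -0.101], [-1.0, 0.006, 0.001]] q [-0.3   1.06 -0.81  1.85  1.13  0.77 -0.29] F [1.5 4.3 1.7] op 0.566
```

View pics/w7.png

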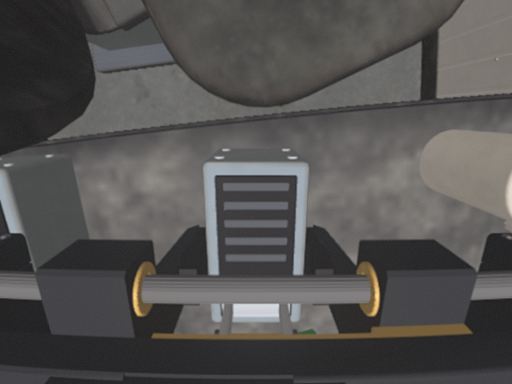

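Request:
{"api": "carry_out", "payload": {
  "targets": "0 -10 0 0 0; 0 -25 0 0 0; 0 -35 0 0 0; 0 -35 0 0 0; 0 -10 0 0 0; 0 0 -20 5 -0.019; 0 0 -33 8 0; 0 0 -33 8 0; 0 0 -33 8 0; 0 0 -33 8 0; 0 0 -33 8 0; 0 0 -33 8 0; 0 0 -33 9 0; 0 0 -22 6 0; 0 0 -11 4 0; 0 0 0 0 0; 0 0 0 0 0; 0 0 0 0 0; 0 0 0 0 0"
}}

```text
clock: 9.48
tool_pos: [0.4941, 0.0607, 0.3124]
eef_rot: [0.029, 0.707, -0.028, 0.706]
contact_force: [-0.7, 1.0, -9.1]
opening: 0.568
```

```bash
python3 - <<'E'
from m import *
state()
v=V("wrist","w8"); s=V("scene","s8"); s.crop(180,160,380,310,4,"s8c"); state()
E
```

```text
9.48 tcp [0.4941 0.0607 0.3124] R cols [[-0.001, 0.081, 0.997], [0.001, 0.997, -0.081], [-1.0, 0.001, -0.001]] q [ 0.34  0.85 -0.97  2.01  0.98  0.84  0.29] F [-0.7  1.  -9.1] op 0.568
9.58 tcp [0.4943 0.0607 0.3127] R cols [[-0.0, 0.081, 0.997], [0.0, 0.997, -0.081], [-1.0, 0.0, -0.0]] q [ 0.34  0.85 -0.97  2.01  0.98  0.85  0.29] F [-0.2  0.8 -9.1] op 0.562
```

View pics/w8.png

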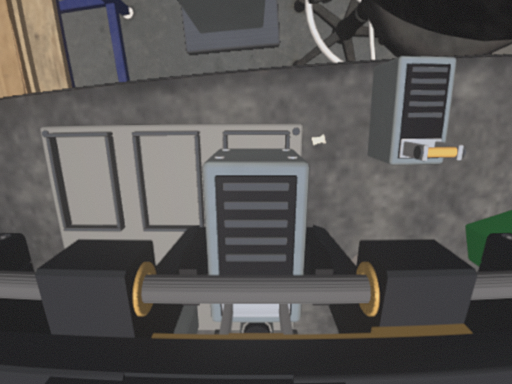

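View pics/s8c.png

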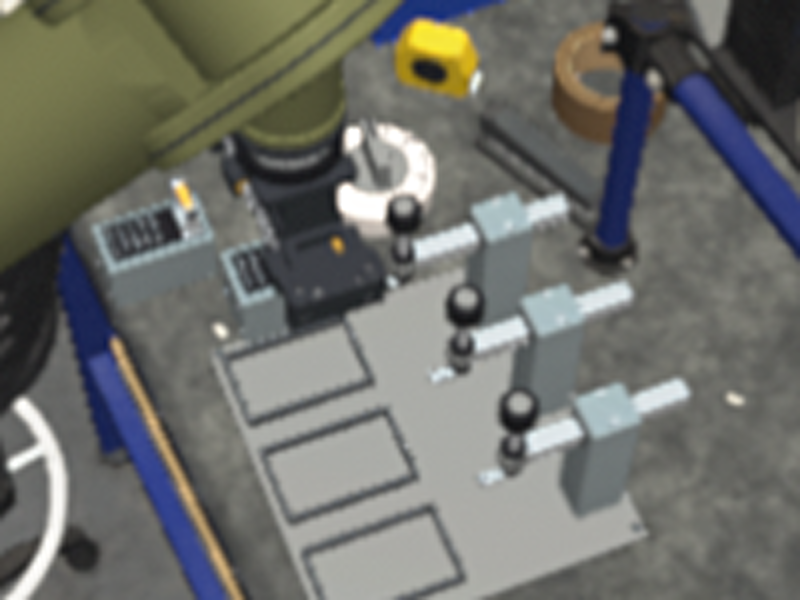

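```bash
python3 - <<'E'
from m import *
v=V.load("wrist","w8"); v.crop(35,115,315,245,2.8,"w8c"); v.crop(180,120,340,330,3.2,"w8d")
E
```

```text
(no output)
```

View pics/w8c.png

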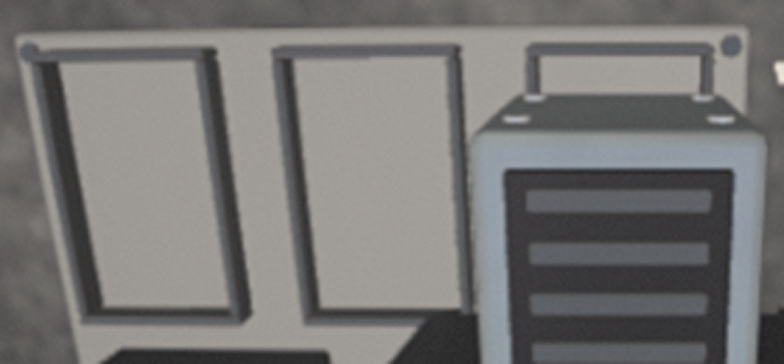

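View pics/w8d.png

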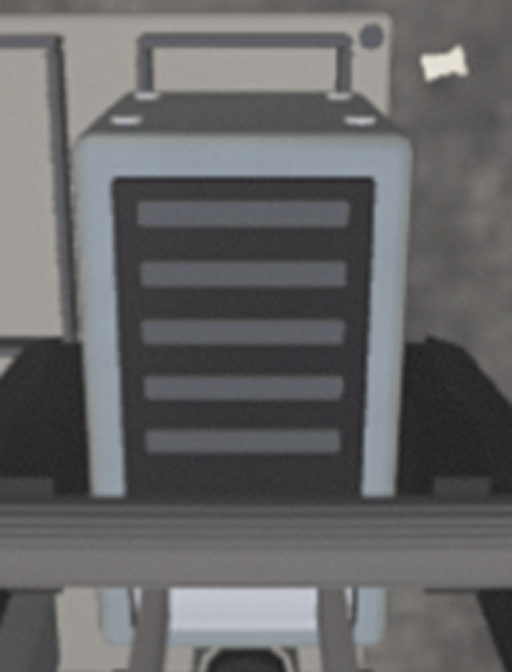

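```bash
python3 - <<'E'
from m import *
v=V.load("wrist","w8")
P=v.onz(px([(36,50),(217,48),(273,47),(461,46),(526,45),(714,45)],2.8,35,115),.020)
mod=np.array([(-113,-123),(-113,-57),(-113,-33),(-113,33),(-113,57),(-113,123)])/1000
t,th,e=fit2(mod,P);print(t,th,e.round(1).tolist())
P=v.onz(px([(240,320),(82,318)],2.8,35,115),.020);print(P)
c,s=np.cos(-.0818),np.sin(-.0818);Rm=np.array([[c,-s],[s,c]]);t0=np.array([.5447,-.0328])
print(((P[:,:2]-t0)@Rm))
U=v.onz(px([(76,137),(412,137),(384,645),(105,645)],3.2,180,120),.1683)
print(fit2(np.array([(-45,-25),(-45,25),(45,25),(45,-25)])/1000,U), v.T[:3,3])
E
```

```text
[ 0.54456497 -0.03071387] -0.08260275880294513 [[-0.1, 1.3], [0.4, 3.0], [0.0, -0.7], [0.2, -0.1], [-0.2, -1.4], [-0.3, -2.1]]
[[ 0.5303521  -0.08900382  0.02      ]
 [ 0.52488502 -0.1533599   0.02      ]]
[[-0.00970757 -0.05718824]
 [-0.00989792 -0.12177584]]
(array([0.48960405, 0.06209589]), np.float64(-0.08051370710651874), array([[ 0.8506723 ,  0.77664906],
       [ 0.75838643, -0.93848882],
       [-0.83877688, -0.7718557 ],
       [-0.77028185,  0.93369546]])) [0.42475226 0.06715221 0.29385453]
```

Request:
{"api": "carry_out", "payload": {
  "targets": "0 10 1 3 0; 0 25 0 0 0; 0 25 0 0 0; 0 20 0 0 0; 0 8 0 0 0; 0 0 0 0 0; 0 0 0 0 0; 0 0 0 0 0"
}}

```text
clock: 10.25
tool_pos: [0.4983, 0.061, 0.2257]
eef_rot: [0.03, 0.706, -0.029, 0.707]
contact_force: [1.5, 0.2, -8.9]
opening: 0.565
```

```bash
python3 - <<'E'
from m import *
state()
v=V("wrist","w9"); s=V("scene","s9"); s.crop(200,190,300,290,6,"s9c"); v.crop(100,100,400,340,2.6,"w9c")
E
```

```text
10.25 tcp [0.4983 0.061  0.2257] R cols [[0.002, 0.082, 0.997], [0.001, 0.997, -0.082], [-1.0, 0.001, 0.002]] q [ 0.27  0.98 -0.84  2.04  1.2   0.73  0.11] F [ 1.5  0.2 -8.9] op 0.565
```

View pics/w9c.png

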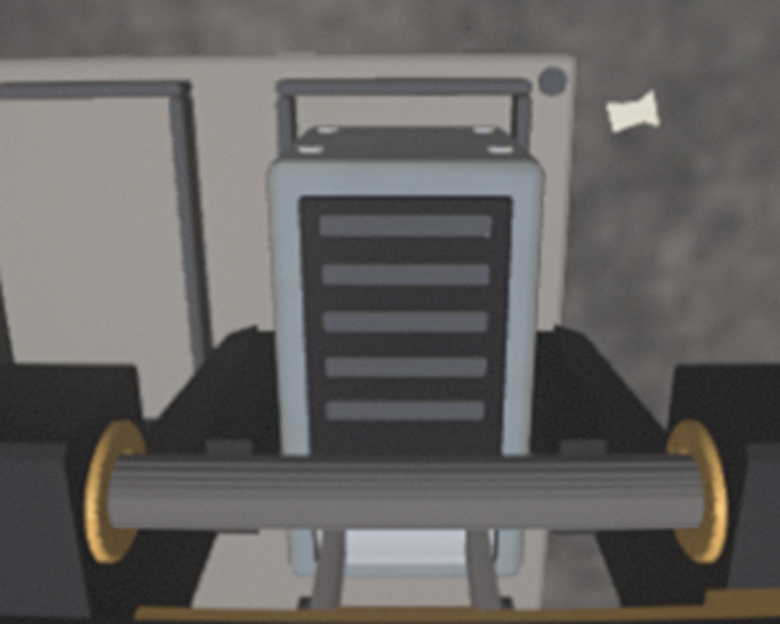

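View pics/s9c.png

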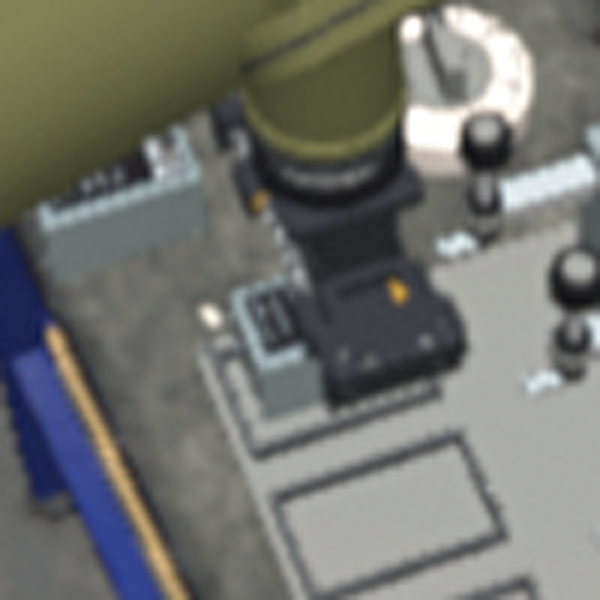

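```bash
python3 - <<'E'
from m import *
v=V.load("wrist","w9")
th=-.0822;c,s=np.cos(th),np.sin(th);Rm=np.array([[c,-s],[s,c]]);t0=np.array([.5446,-.0320])
P=v.onz(px([(277,82),(531,82)],2.6,100,100),.020);print(((P[:,:2]-t0)@Rm)*1000)
U=v.onz(px([(269,165),(543,165),(521,575),(293,575)],2.6,100,100),.0815)
u,a,e=fit2(np.array([(-45,-25),(-45,25),(45,25),(45,-25)])/1000,U);print(u,a,e.round(1),(u-t0)@Rm*1000)
E
```

```text
[[-112.8835106    57.11508706]
 [-112.80646131  122.08149895]]
[0.49422169 0.06251065] -0.08141786322566044 [[ 1.   0.7]
 [ 1.  -0.9]
 [-1.  -0.6]
 [-1.   0.8]] [-57.96823561  90.05509943]
```

Request:
{"api": "carry_out", "payload": {
  "targets": "0 6 0 -2 0; 0 7 0 0 0; 0 5 0 0 0; 0 0 0 0 0; 0 0 0 0 0; 0 0 0 0 0"
}}

```text
clock: 10.85
tool_pos: [0.4956, 0.0604, 0.2067]
eef_rot: [0.029, 0.707, -0.029, 0.706]
contact_force: [-0.7, -1.4, -3.0]
opening: 0.566
```

Request:
{"api": "carry_out", "payload": {
  "targets": "0.76 0 0 0 0; 0.76 0 0 0 0; 0.76 0 0 0 0; 0.76 -20 0 0 0; 0.76 -35 0 0 0; 0.76 -40 0 0 0; 0.76 -40 0 0 0; 0.76 -10 0 0 0; 0.76 0 0 0 0; 0.76 0 0 0 0"
}}

```text
clock: 11.68
tool_pos: [0.4957, 0.0603, 0.3516]
eef_rot: [0.029, 0.706, -0.03, 0.707]
contact_force: [-0.3, -0.4, -0.2]
opening: 0.761
```

```bash
python3 - <<'E'
from m import *
state()
v=V("wrist","w10"); s=V("scene","s10"); s.crop(170,170,360,310,4,"s10c")
E
```

```text
11.68 tcp [0.4957 0.0603 0.3516] R cols [[0.001, 0.083, 0.997], [-0.001, 0.997, -0.083], [-1.0, -0.0, 0.001]] q [ 0.37  0.79 -1.01  1.97  0.88  0.9   0.37] F [-0.3 -0.4 -0.2] op 0.761
```

View pics/w10.png

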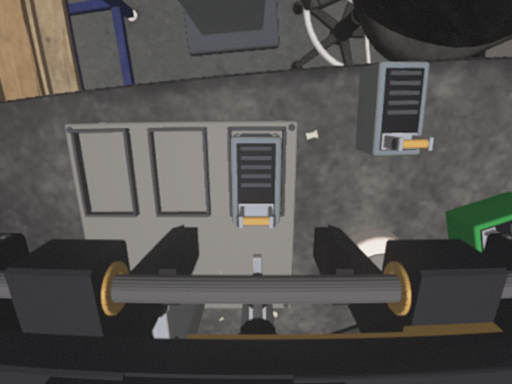

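View pics/s10c.png

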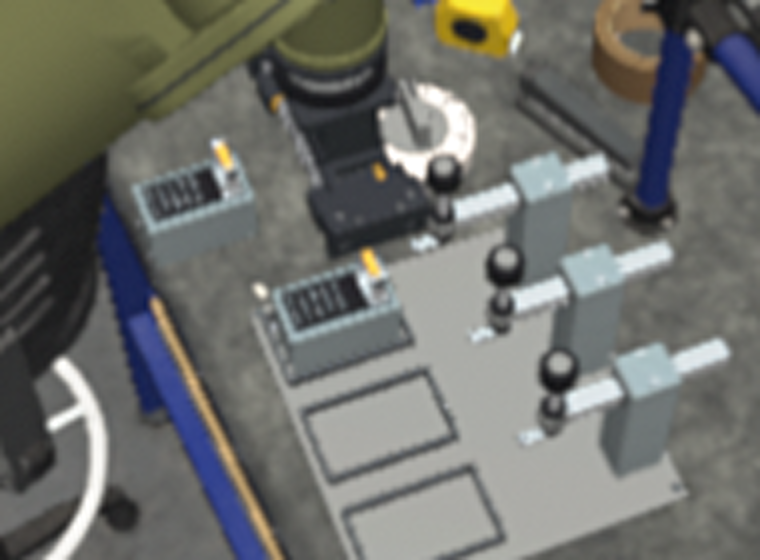

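```bash
python3 - <<'E'
from m import *
th=-.0822;c,s=np.cos(th),np.sin(th);Rm=np.array([[c,-s],[s,c]]);t0=np.array([.5446,-.0320])
f=lambda P:(((P[:,:2]-t0)@Rm)*1000).round(1).tolist()
v=V.load("wrist","w3")
K=np.r_[v.onz(px([(648,65)],4,0,0),.188),v.onz(px([(330,15),(651,17)],3,160,0),.188)]
print("knob",f(K))
print("lip",f(v.onz(px([(85,195),(316,168),(546,170)],3,160,0),.098)))
v=V.load("scene","s10")
print("scene knob tops",f(v.onz(px([(445,163),(505,254),(559,359)],4,170,170),.188)), "knob centre",f(v.onz(px([(444,174),(504,265),(557,371)],4,170,170),.177)))
v=V.load("wrist","w10"); v.crop(220,200,300,350,5,"w10c")
print("lip w10",f(v.onz([(257,256)],.098)))
U=v.onz([(231,138),(281,138),(279,226),(233,226)],.063);u,a,e=fit2(np.array([(-45,-25),(-45,25),(45,25),(45,-25)])/1000,U);print(e.round(1),a,(u-t0)@Rm*1000)
print("pin w10",f(v.onz([(257,221)],.091)))
E
```

```text
knob [[27.4, 90.2], [35.0, -0.9], [36.2, -91.2]]
lip [[3.1, 90.3], [12.4, -0.1], [12.4, -89.9]]
scene knob tops [[29.4, 91.8], [38.4, 3.5], [38.5, -87.0]] knob centre [[28.3, 90.4], [37.4, 1.9], [36.8, -89.4]]
lip w10 [[3.1, 89.8]]
[[-0.6  0.9]
 [-0.7 -0.8]
 [ 0.6 -0.8]
 [ 0.7  0.7]] -0.08362177516248336 [-58.67187835  88.92722356]
pin w10 [[-29.8, 89.8]]
```

View pics/w10c.png

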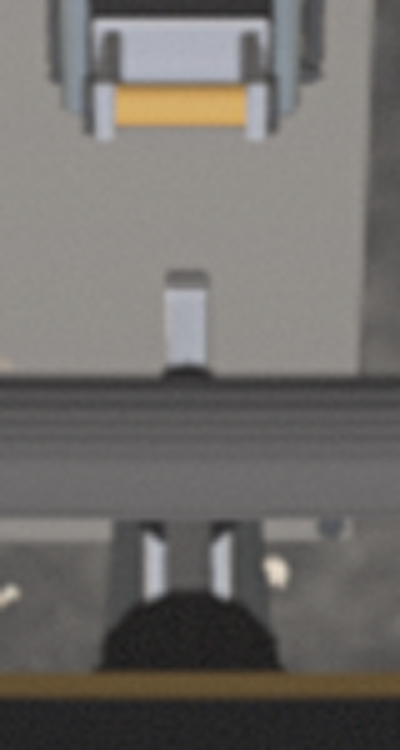

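Request:
{"api": "carry_out", "payload": {
  "targets": "0.6 -18 0 0 0; 0.6 0 1 28 0; 0.6 0 1 28 0; 0.6 0 0 27 0; 0.6 0 0 0 0; 0.6 0 0 0 0; 0.6 0 0 0 0; 0.6 0 0 0 0"
}}

```text
clock: 12.45
tool_pos: [0.5774, 0.056, 0.3688]
eef_rot: [0.028, 0.707, -0.029, 0.706]
contact_force: [-0.1, 0.4, -0.3]
opening: 0.601
```

```bash
python3 - <<'E'
from m import *
state()
v=V("wrist","w11"); s=V("scene","s11"); s.crop(230,170,330,270,6,"s11c")
E
```

```text
12.45 tcp [0.5774 0.056  0.3688] R cols [[-0.002, 0.081, 0.997], [-0.001, 0.997, -0.081], [-1.0, -0.001, -0.002]] q [ 0.36  0.86 -1.02  1.72  0.83  1.06  0.55] F [-0.1  0.4 -0.3] op 0.601
```

View pics/w11.png

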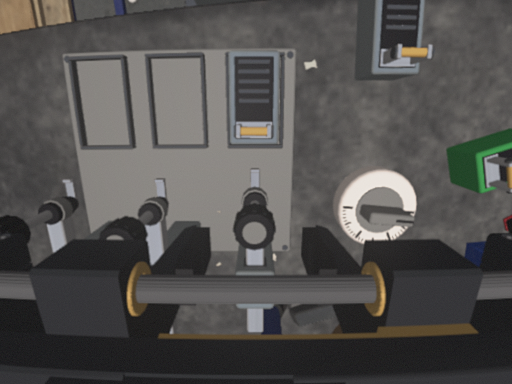

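View pics/s11c.png

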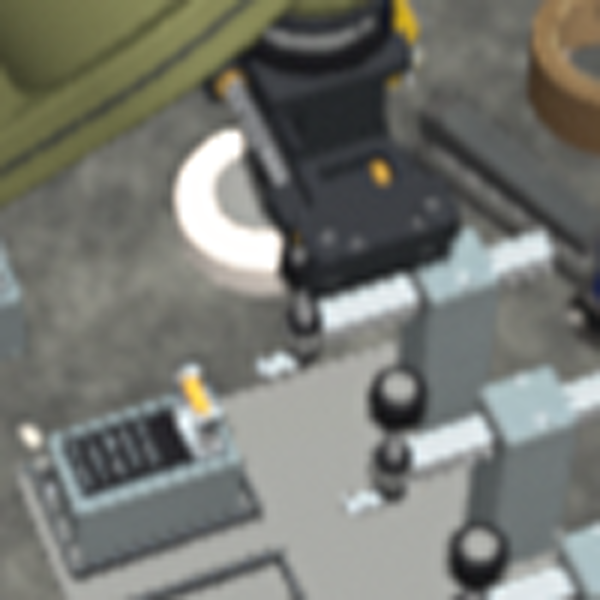

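```bash
python3 - <<'E'
from m import *
v=V.load("wrist","w11")
print(v.onz([(255,228)],.188)); C=v.cloud(); print(C[228,255])
th=-.0822;c,s=np.cos(th),np.sin(th);Rm=np.array([[c,-s],[s,c]]);t0=np.array([.5446,-.0320])
f=lambda P:(((P[:,:2]-t0)@Rm)*1000).round(1).tolist()
print(f(v.onz([(255,228)],.188)),"lip",f(v.onz([(255,169)],.098)),"pin",f(v.onz([(254,130.5)],.091)))
E
```

```text
[[0.57636199 0.05619894 0.188     ]]
[0.57544363 0.05628185 0.19018051]
[[24.4, 90.5]] lip [[3.5, 90.2]] pin [[-31.2, 89.3]]
```

Request:
{"api": "carry_out", "payload": {
  "targets": "0.6 15 0 0 0; 0.6 15 0 0 0; 0.6 8 0 0 0; 0.6 0 0 0 0; 0 0 0 0 0; 0 0 0 0 0; 0 0 0 0 0; 0 0 0 0 0; 0 0 0 0 0; 0 0 0 0 0",
  "force": 40
}}

```text
clock: 13.38
tool_pos: [0.5787, 0.055, 0.3319]
eef_rot: [0.029, 0.706, -0.03, 0.707]
contact_force: [-0.5, -2.8, 0.8]
opening: 0.275
```

Request:
{"api": "carry_out", "payload": {
  "targets": "0 6 0 0 0; 0 6 0 0 0; 0 6 0 0 0; 0 5 0 0 0; 0 0 0 0 0; 0 0 0 0 0; 0 0 0 0 0"
}}

```text
clock: 13.97
tool_pos: [0.5795, 0.055, 0.31]
eef_rot: [0.029, 0.705, -0.03, 0.708]
contact_force: [0.4, -6.4, 14.8]
opening: 0.281
```

```bash
python3 - <<'E'
from m import *
state()
v=V("wrist","w12"); s=V("scene","s12"); s.crop(230,170,330,270,6,"s12c")
E
```

```text
13.97 tcp [0.5795 0.055  0.31  ] R cols [[0.003, 0.084, 0.996], [-0.002, 0.996, -0.084], [-1.0, -0.002, 0.003]] q [ 0.33  0.93 -0.96  1.76  0.93  0.97  0.47] F [ 0.4 -6.4 14.8] op 0.281
```

View pics/w12.png

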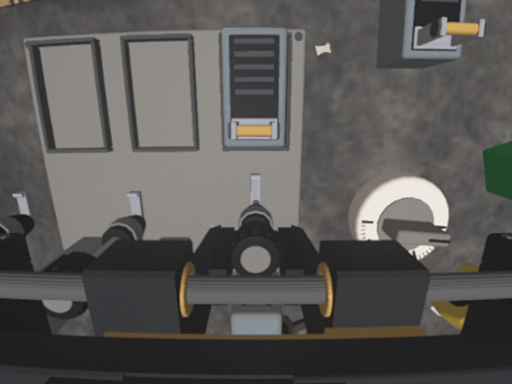

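View pics/s12c.png

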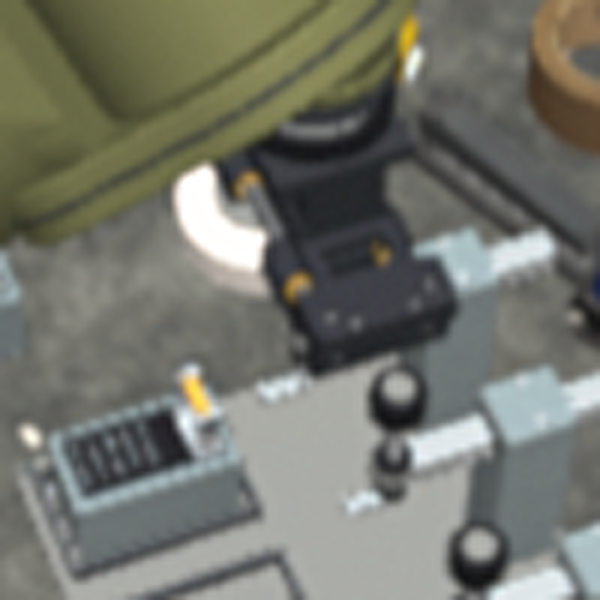

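Request:
{"api": "carry_out", "payload": {
  "targets": "0 0 0 -8 0; 0 0 0 -10 0; 0 0 0 -10 0; 0 0 0 -10 0; 0 0 0 -7 0; 0 0 0 0 0; 0 0 0 0 0; 0 0 0 0 0"
}}

```text
clock: 14.73
tool_pos: [0.5338, 0.0589, 0.3099]
eef_rot: [0.028, 0.706, -0.03, 0.707]
contact_force: [-1.8, -7.8, 17.8]
opening: 0.283
```

```bash
python3 - <<'E'
from m import *
state()
v=V("wrist","w13"); s=V("scene","s13"); s.crop(220,180,300,260,7,"s13c"); v.crop(190,100,330,280,3.3,"w13c"); q=V("side","sd13"); q.crop(220,100,360,220,5,"sd13c")
E
```

```text
14.73 tcp [0.5338 0.0589 0.3099] R cols [[0.001, 0.083, 0.997], [-0.003, 0.997, -0.083], [-1.0, -0.003, 0.002]] q [ 0.34  0.89 -0.96  1.9   0.95  0.9   0.37] F [-1.8 -7.8 17.8] op 0.283
```

View pics/w13c.png

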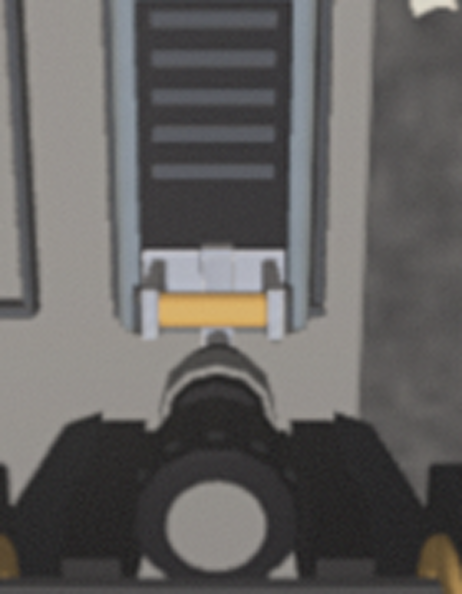

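View pics/sd13c.png

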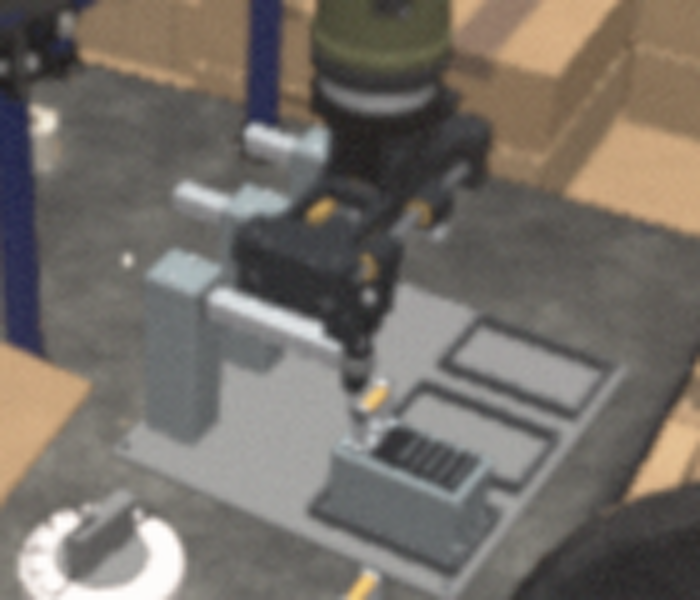

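View pics/s13c.png

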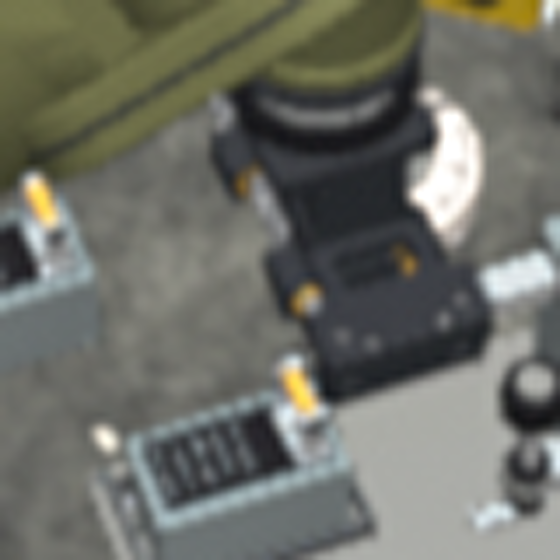

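```bash
python3 - <<'E'
from m import *
v=V.load("wrist","w13")
th=-.0822;c,s=np.cos(th),np.sin(th);Rm=np.array([[c,-s],[s,c]]);t0=np.array([.5446,-.0320])
f=lambda P:(((P[:,:2]-t0)@Rm)*1000).round(1).tolist()
print("lip",f(v.onz(px([(217,246)],3.3,190,100),.078)),"pin",f(v.onz(px([(214,310)],3.3,190,100),.092)),"knobtop",f(v.onz(px([(217,527)],3.3,190,100),.166)))
E
```

```text
lip [[-42.5, 89.6]] pin [[-30.6, 89.0]] knobtop [[-17.1, 89.9]]
```

Request:
{"api": "carry_out", "payload": {
  "targets": "0 -4 0 0 0; 0 -4 0 0 0; 0 -4 0 0 0; 0 0 0 0 0; 0.55 0 0 0 0; 0.55 0 0 0 0; 0.55 0 0 0 0; 0.55 -15 0 0 0; 0.55 -25 0 0 0; 0.55 -20 0 0 0; 0.55 0 0 0 0; 0.55 0 0 0 0"
}}

```text
clock: 15.88
tool_pos: [0.5338, 0.0601, 0.3812]
eef_rot: [0.03, 0.706, -0.029, 0.707]
contact_force: [0.7, 0.8, -0.3]
opening: 0.551
```

```bash
python3 - <<'E'
from m import *
state()
v=V("wrist","w14"); s=V("scene","s14"); s.crop(220,180,300,260,7,"s14c"); v.crop(170,80,340,290,2.8,"w14c"); q=V("side","sd14"); q.crop(220,130,340,230,6,"sd14c")
E
```

```text
15.88 tcp [0.5338 0.0601 0.3812] R cols [[0.002, 0.082, 0.997], [0.001, 0.997, -0.082], [-1.0, 0.002, 0.002]] q [ 0.38  0.8  -1.04  1.83  0.82  1.01  0.48] F [ 0.7  0.8 -0.3] op 0.551
```

View pics/w14c.png

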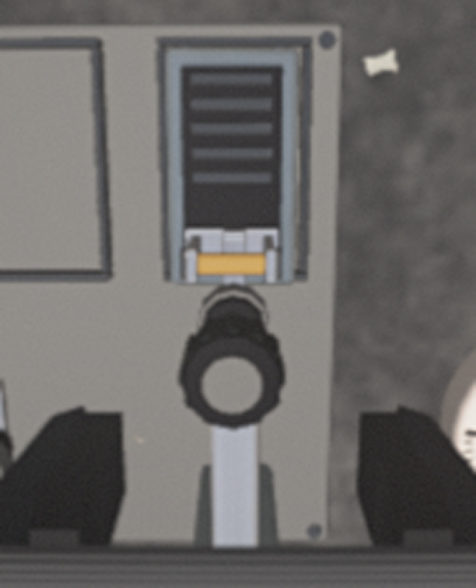

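View pics/sd14c.png

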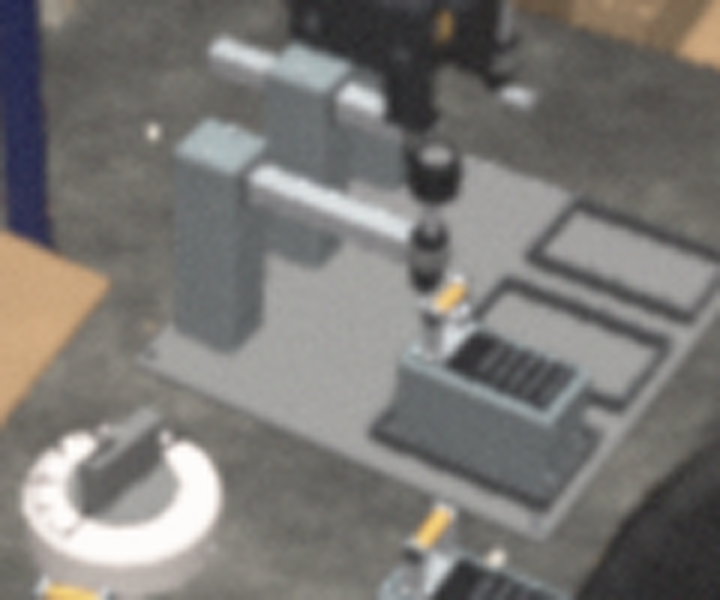

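View pics/s14c.png

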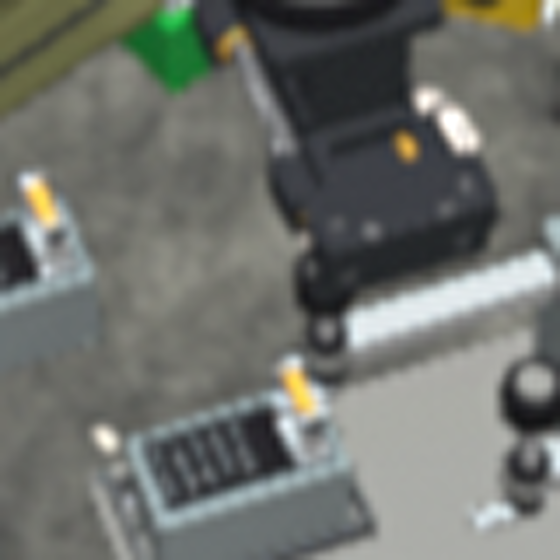

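Request:
{"api": "carry_out", "payload": {
  "targets": "0.9 0 0 0 0.12; 0.9 0 0 0 0.12; 0.9 0 0 0 0.12; 0.9 0 0 0 0.12; 0.9 0 0 0 0.12; 0.9 0 0 0 0.12; 0.9 0 0 0 0.12; 0.9 0 0 0 0.12; 0.9 0 0 0 0.12; 0.9 0 0 0 0.12; 0.9 0 0 0 0.12; 0.9 0 0 0 0.12; 0.9 0 0 0 0.12"
}}

```text
clock: 17.12
tool_pos: [0.5334, 0.0594, 0.3796]
eef_rot: [-0.518, -0.481, 0.52, -0.48]
contact_force: [-0.7, -0.1, -0.4]
opening: 0.901
```

Request:
{"api": "carry_out", "payload": {
  "targets": "0.9 0 0 0 0.12; 0.9 0 0 0 0.12; 0.9 0 0 0 0.12; 0.9 0 0 0 0.12; 0.9 0 0 0 0.12; 0.9 0 0 0 0.12; 0.9 0 0 0 0.12; 0.9 0 0 0 0.12; 0.9 0 0 0 0.12; 0.9 0 0 0 0.12; 0.9 0 0 0 0.12; 0.9 0 0 0 0.12; 0.9 0 0 0 0.12; 0.9 0 0 0 0; 0.9 0 0 0 0"
}}

```text
clock: 18.37
tool_pos: [0.5335, 0.0596, 0.3799]
eef_rot: [-0.706, 0.021, 0.707, 0.02]
contact_force: [-0.1, 0.6, -0.1]
opening: 0.901
```

```bash
python3 - <<'E'
from m import *
v=V.load("wrist","w14");C=v.cloud();print("knob top depth",C[80+384*10//28,170+232*10//28])
state()
v=V("wrist","w15")
E
```

```text
knob top depth [0.5334211  0.05860085 0.18062454]
18.37 tcp [0.5335 0.0596 0.3799] R cols [[-0.002, -0.057, -0.998], [-0.001, -0.998, 0.057], [-1.0, 0.001, 0.001]] q [-0.09  0.61 -0.18  1.86  0.16  0.69 -1.98] F [-0.1  0.6 -0.1] op 0.901
```

View pics/w15.png

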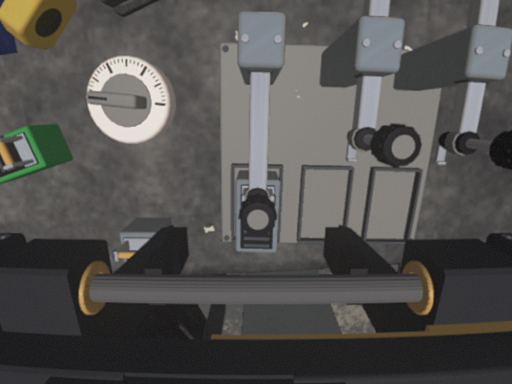

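Request:
{"api": "carry_out", "payload": {
  "targets": "0.9 0 -29 21 0; 0.9 0 -29 21 0; 0.9 10 -29 21 0; 0.9 20 -28 21 0; 0.9 20 -28 21 0; 0.9 0 0 0 0; 0.9 0 0 0 0; 0.9 0 0 0 0; 0.9 0 0 0 0"
}}

```text
clock: 19.17
tool_pos: [0.4387, 0.2073, 0.331]
eef_rot: [0.707, -0.022, -0.706, -0.022]
contact_force: [0.1, -0.1, 0.2]
opening: 0.902
```

```bash
python3 - <<'E'
from m import *
state()
v=V("wrist","w16"); v.crop(180,90,340,270,3.3,"w16c")
E
```

```text
19.17 tcp [0.4387 0.2073 0.331 ] R cols [[0.001, -0.063, -0.998], [-0.0, -0.998, 0.063], [-1.0, 0.0, -0.001]] q [-0.46  0.63 -0.12  2.06  0.16  0.46 -2.33] F [ 0.1 -0.1  0.2] op 0.902
```

View pics/w16c.png

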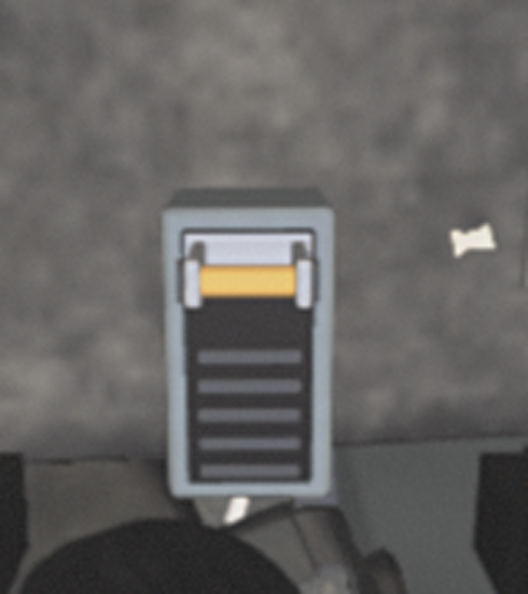

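```bash
python3 - <<'E'
from m import *
v=V.load("wrist","w16")
U=v.onz(px([(163,208),(335,208),(331,495),(169,496)],3.3,180,90),.055)
print(fit2(np.array([(45,25),(45,-25),(-45,-25),(-45,25)])/1000,U))
E
```

```text
(array([0.4322534 , 0.20883488]), np.float64(-0.06069190039505884), array([[-0.59768142, -0.65981707],
       [-0.66279313,  0.72745111],
       [ 0.71675175, -0.10491254],
       [ 0.5437228 ,  0.0372785 ]]))
```

Request:
{"api": "carry_out", "payload": {
  "targets": "0.9 30 0 0 0; 0.9 40 0 0 0; 0.9 35 0 0 0; 0.9 20 0 0 0; 0.9 7 0 0 0; 0.9 0 0 0 0; 0 0 0 0 0; 0 0 0 0 0; 0 0 0 0 0; 0 0 0 0 0; 0 0 0 0 0; 0 0 0 0 0; 0 0 0 0 0",
  "force": 40
}}

```text
clock: 20.3
tool_pos: [0.438, 0.2082, 0.1997]
eef_rot: [0.707, -0.022, -0.706, -0.022]
contact_force: [-0.2, -1.8, 7.1]
opening: 0.568
```

```bash
python3 - <<'E'
from m import *
state()
v=V("wrist","w17")
E
```

```text
20.3 tcp [0.438  0.2082 0.1997] R cols [[0.002, -0.062, -0.998], [-0.0, -0.998, 0.062], [-1.0, 0.0, -0.002]] q [-0.52  0.89 -0.03  2.12  0.2   0.13 -2.37] F [-0.2 -1.8  7.1] op 0.568
```

View pics/w17.png

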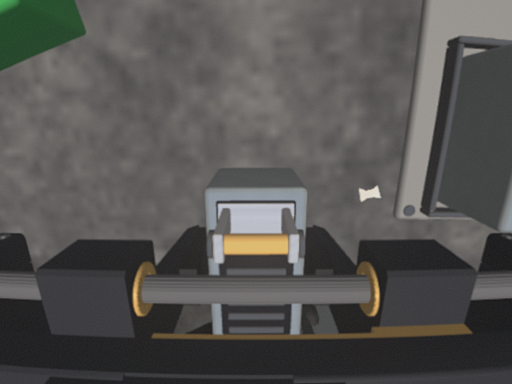

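Request:
{"api": "carry_out", "payload": {
  "targets": "0 -10 0 0 0; 0 -20 0 0 0; 0 0 0 -20 0; 0 0 0 -25 0; 0 0 0 -15 0; 0 0 0 0 0; 0 0 0 0 0; 0 15 0 0 0; 0 10 0 0 0; 0 4 0 0 0; 0 0 0 0 0; 0 0 0 0 0; 0 0 0 0 0"
}}

```text
clock: 21.43
tool_pos: [0.496, 0.2049, 0.1997]
eef_rot: [-0.706, 0.022, 0.708, 0.021]
contact_force: [-4.3, -0.3, -1.7]
opening: 0.564
```

Set down; release, rise, flip half a turn.

Request:
{"api": "carry_out", "payload": {
  "targets": "0.85 0 0 0 0; 0.85 0 0 0 0; 0.85 0 0 0 0; 0.85 -25 0 0 0; 0.85 -35 0 0 0; 0.85 -40 0 0 0; 0.85 -25 0 0 -0.1; 0.85 0 0 0 -0.121; 0.85 0 0 0 -0.121; 0.85 0 0 0 -0.121; 0.85 0 0 0 -0.121; 0.85 0 0 0 -0.121; 0.85 0 0 0 -0.121; 0.85 0 0 0 -0.121; 0.85 0 0 0 -0.121; 0.85 0 0 0 -0.121; 0.85 0 0 0 -0.121; 0.85 0 0 0 -0.121; 0.85 0 0 0 -0.121"
}}

```text
clock: 23.02
tool_pos: [0.4982, 0.2047, 0.3251]
eef_rot: [0.519, 0.481, -0.518, 0.481]
contact_force: [-0.3, -1.2, 0.5]
opening: 0.851
```

Request:
{"api": "carry_out", "payload": {
  "targets": "0.85 0 0 0 -0.121; 0.85 0 0 0 -0.121; 0.85 0 0 0 -0.121; 0.85 0 0 0 -0.121; 0.85 0 0 0 -0.121; 0.85 0 0 0 -0.121; 0.85 0 0 0 -0.121; 0.85 0 0 0 -0.121; 0.85 0 0 0 -0.121; 0.85 0 0 0 -0.121; 0.85 0 0 0 -0.121; 0.85 0 0 0 -0.121; 0.85 0 0 0 -0.121; 0.85 0 0 0 0; 0.85 0 0 0 0; 0.85 0 0 0 0"
}}

```text
clock: 24.35
tool_pos: [0.4978, 0.2048, 0.3248]
eef_rot: [0.029, 0.706, -0.029, 0.707]
contact_force: [0.2, -0.1, 0.6]
opening: 0.848
```

```bash
python3 - <<'E'
from m import *
state()
v=V("wrist","w18")
E
```

```text
24.35 tcp [0.4978 0.2048 0.3248] R cols [[0.001, 0.081, 0.997], [-0.0, 0.997, -0.081], [-1.0, -0.0, 0.001]] q [ 0.07  0.87 -0.99  1.88  0.93  0.93  0.12] F [ 0.2 -0.1  0.6] op 0.848
```

View pics/w18.png

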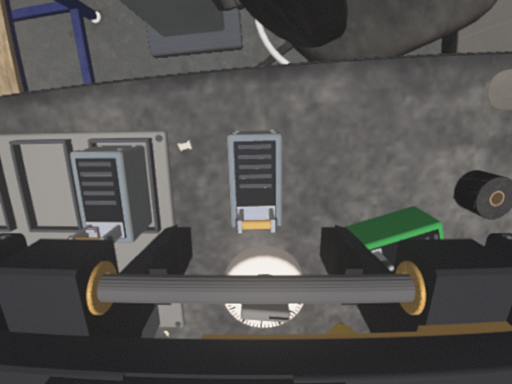

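```bash
python3 - <<'E'
from m import *
v=V.load("wrist","w18")
U=v.onz([(229,138),(281,138),(279.5,230),(232.5,230)],.055)
print(fit2(np.array([(-45,-25),(-45,25),(45,25),(45,-25)])/1000,U))
E
```

```text
(array([0.49281881, 0.20579237]), np.float64(-0.074161447880009), array([[ 0.31137741,  1.537574  ],
       [ 0.44276393, -1.80298777],
       [-0.32759899, -1.71965242],
       [-0.42654235,  1.98506619]]))
```

Request:
{"api": "carry_out", "payload": {
  "targets": "0.85 30 0 0 0; 0.85 40 0 0 0; 0.85 30 0 0 0; 0.85 19 0 0 0; 0.85 6 0 0 0; 0.85 0 0 0 0; 0 0 0 0 0; 0 0 0 0 0; 0 0 0 0 0; 0 0 0 0 0; 0 0 0 0 0; 0 0 0 0 0; 0 0 0 0 0",
  "force": 40
}}

```text
clock: 25.48
tool_pos: [0.498, 0.2048, 0.2009]
eef_rot: [0.027, 0.706, -0.028, 0.707]
contact_force: [-0.0, -1.9, 7.0]
opening: 0.565
```

```bash
python3 - <<'E'
from m import *
state()
E
```

```text
25.48 tcp [0.498  0.2048 0.2009] R cols [[0.002, 0.078, 0.997], [-0.001, 0.997, -0.078], [-1.0, -0.0, 0.002]] q [-0.01  1.05 -0.83  1.94  1.19  0.76 -0.08] F [-0.  -1.9  7. ] op 0.565
```

Request:
{"api": "carry_out", "payload": {
  "targets": "0 -15 0 0 0; 0 -35 0 0 0; 0 -40 0 0 0; 0 -40 0 0 0; 0 -40 0 0 0; 0 -35 0 0 0; 0 0 -22 1 0.004; 0 0 -34 1 0; 0 0 -34 1 0; 0 0 -34 1 0; 0 0 -34 1 0; 0 0 -34 1 0; 0 0 -34 1 0; 0 0 -34 1 0; 0 0 -34 1 0; 0 0 -22 1 0; 0 0 -6 0 0; 0 0 0 0 0; 0 0 0 0 0; 0 0 0 0 0"
}}

```text
clock: 27.15
tool_pos: [0.4811, -0.1154, 0.4047]
eef_rot: [0.028, 0.707, -0.028, 0.706]
contact_force: [0.1, 0.3, -7.6]
opening: 0.562
```

```bash
python3 - <<'E'
from m import *
state()
v=V("wrist","w19"); s=V("scene","s19")
E
```

```text
27.15 tcp [ 0.4811 -0.1154  0.4047] R cols [[-0.0, 0.079, 0.997], [0.001, 0.997, -0.079], [-1.0, 0.001, -0.0]] q [ 0.8   0.75 -1.15  1.92  0.81  1.03  0.78] F [ 0.1  0.3 -7.6] op 0.562
```

View pics/w19.png

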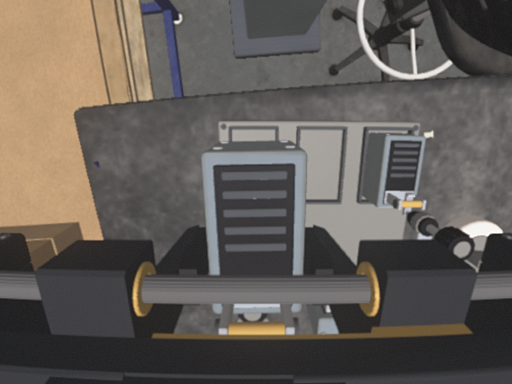

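View pics/s19.png

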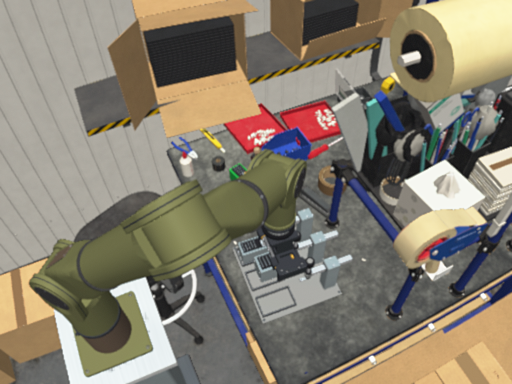

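Request:
{"api": "carry_out", "payload": {
  "targets": "0 20 0 0 0; 0 38 0 0 0; 0 38 0 0 0; 0 38 0 0 0; 0 25 0 0 0; 0 12 0 0 0; 0 0 0 0 0; 0 0 0 0 0; 0 0 0 0 0"
}}

```text
clock: 28.0
tool_pos: [0.4823, -0.116, 0.2349]
eef_rot: [0.029, 0.706, -0.028, 0.707]
contact_force: [1.1, -0.3, -8.8]
opening: 0.566
```

```bash
python3 - <<'E'
from m import *
state()
v=V("wrist","w20"); v.crop(100,100,400,340,2.6,"w20c")
E
```

```text
28.0 tcp [ 0.4823 -0.116   0.2349] R cols [[0.003, 0.081, 0.997], [0.001, 0.997, -0.081], [-1.0, 0.001, 0.003]] q [ 0.66  0.98 -0.9   2.06  1.21  0.77  0.46] F [ 1.1 -0.3 -8.8] op 0.566
```

View pics/w20c.png

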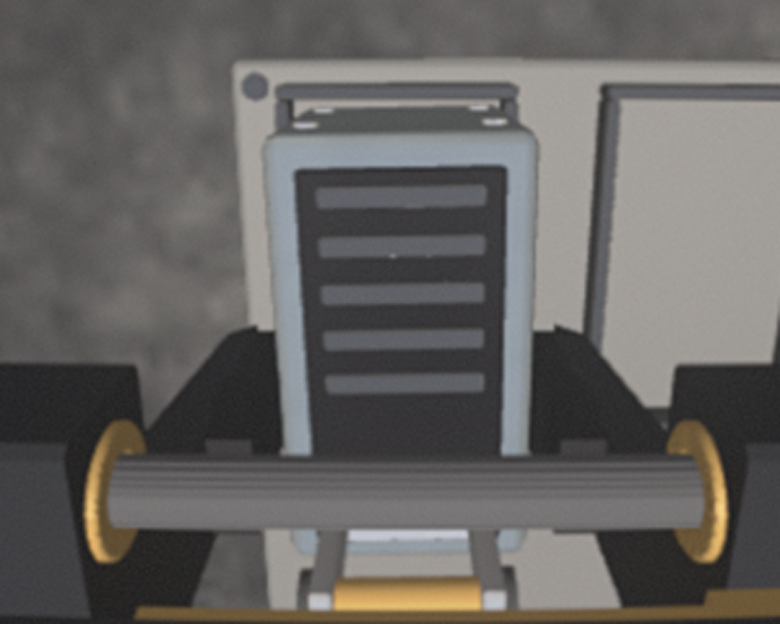

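```bash
python3 - <<'E'
from m import *
v=V.load("wrist","w20")
th=-.0822;c,s=np.cos(th),np.sin(th);Rm=np.array([[c,-s],[s,c]]);t0=np.array([.5446,-.0320])
P=v.onz(px([(277,86),(518,85)],2.6,100,100),.020);print(((P[:,:2]-t0)@Rm)*1000)
U=v.onz(px([(264,142),(537,139),(521,550),(291,553)],2.6,100,100),.0895)
u,a,e=fit2(np.array([(-45,-25),(-45,25),(45,25),(45,-25)])/1000,U);print(u,a,e.round(1),(u-t0)@Rm*1000)
E
```

```text
[[-112.48199322 -122.54008399]
 [-112.75277328  -57.80416178]]
[ 0.47368988 -0.11490025] -0.07003830453403218 [[ 1.5  0.8]
 [ 1.4 -0.9]
 [-1.6 -0.5]
 [-1.3  0.6]] [-63.86396099 -88.44258751]
```

Request:
{"api": "carry_out", "payload": {
  "targets": "0 6 -1.5 3.5 0.01; 0 8 0 0 0; 0 7 0 0 0; 0 4 0 0 0; 0 0 0 0 0; 0 0 0 0 0; 0 0 0 0 0"
}}

```text
clock: 28.63
tool_pos: [0.4846, -0.1187, 0.2088]
eef_rot: [0.032, 0.706, -0.033, 0.706]
contact_force: [-1.3, -0.2, -2.0]
opening: 0.565
```

```bash
python3 - <<'E'
from m import *
state()
v=V("wrist","w21"); v.crop(100,100,400,340,2.6,"w21c")
E
```

```text
28.63 tcp [ 0.4846 -0.1187  0.2088] R cols [[-0.0, 0.092, 0.996], [-0.001, 0.996, -0.092], [-1.0, -0.001, -0.0]] q [ 0.65  1.03 -0.87  2.05  1.27  0.75  0.41] F [-1.3 -0.2 -2. ] op 0.565
```

View pics/w21c.png

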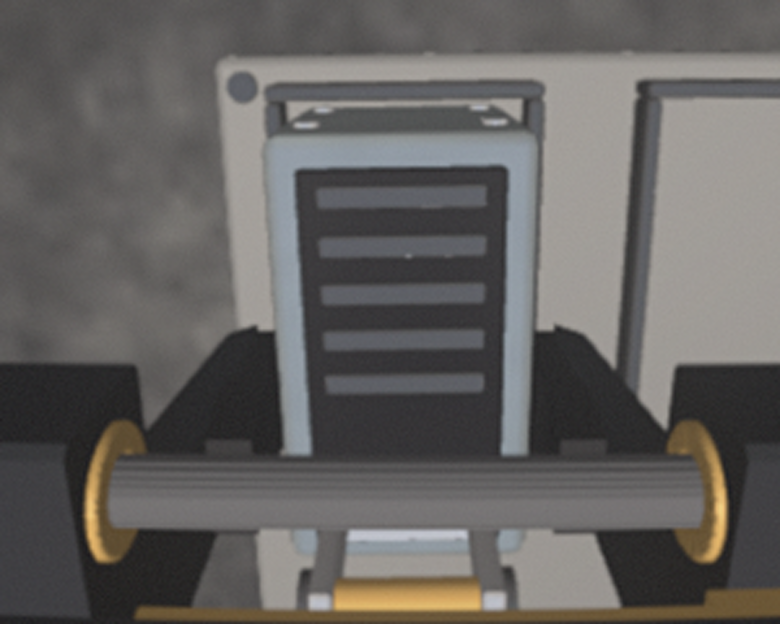

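Request:
{"api": "carry_out", "payload": {
  "targets": "0.76 0 0 0 0; 0.76 0 0 0 0; 0.76 0 0 0 0; 0.76 -20 0 0 0; 0.76 -35 0 0 0; 0.76 -40 0 0 0; 0.76 -40 0 0 -0.01; 0.7 -26 0 0 0; 0.6 0 1 10 0; 0.6 0 0 30 0; 0.6 0 0 30 0; 0.6 0 0 19 0; 0.6 0 0 0 0; 0.6 0 0 0 0; 0.6 0 0 0 0; 0.6 0 0 0 0"
}}

```text
clock: 30.02
tool_pos: [0.5724, -0.1247, 0.3697]
eef_rot: [0.028, 0.707, -0.029, 0.706]
contact_force: [-1.5, 0.5, 0.2]
opening: 0.603
```

```bash
python3 - <<'E'
from m import *
state()
v=V("wrist","w22"); v.crop(150,0,350,290,2,"w22c")
E
```

```text
30.02 tcp [ 0.5724 -0.1247  0.3697] R cols [[-0.001, 0.081, 0.997], [-0.0, 0.997, -0.081], [-1.0, -0.001, -0.001]] q [ 0.68  0.88 -1.05  1.7   0.85  1.09  0.84] F [-1.5  0.5  0.2] op 0.603
```

View pics/w22.png

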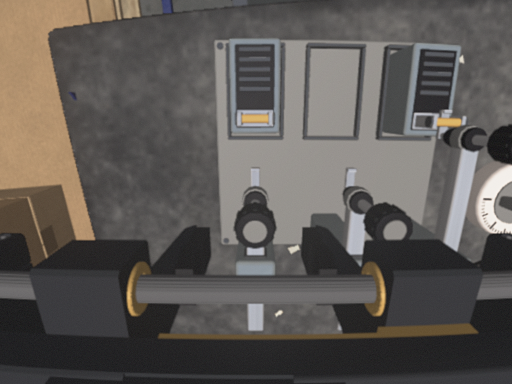

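View pics/w22c.png

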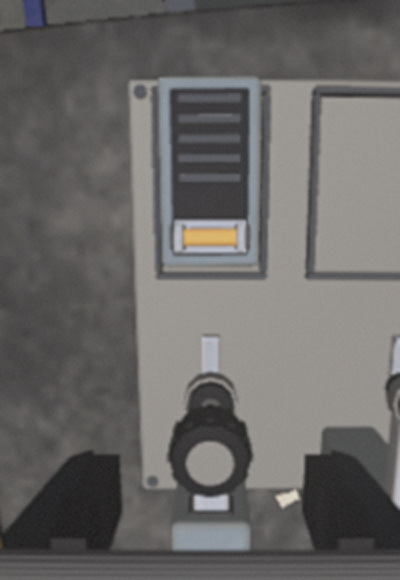

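```bash
python3 - <<'E'
from m import *
v=V.load("wrist","w22")
th=-.0822;c,s=np.cos(th),np.sin(th);Rm=np.array([[c,-s],[s,c]]);t0=np.array([.5446,-.0320])
f=lambda P:(((P[:,:2]-t0)@Rm)*1000).round(1).tolist()
U=v.onz(px([(159,79),(260,79),(258,263),(164,264)],2,150,0),.063)
u,a,e=fit2(np.array([(-45,-25),(-45,25),(45,25),(45,-25)])/1000,U);print(a,e.round(1),(u-t0)@Rm*1000)
C=v.cloud()
for p in [(232,60),(232,110),(276,60),(276,110),(435,110),(413,85),(240,131),(268,131)]: print(p,C[p[1],p[0]].round(4))
print("pin",f(v.onz(px([(210,237)],2,150,0),.092)),"lip",f(v.onz(px([(210,335)],2,150,0),.098)),"knob",f(v.onz(px([(210,462)],2,150,0),.188)))
print("bay2 fence front",f(v.onz(px([(157,277),(266,277)],2,150,0),.020)))
E
```

```text
-0.07427555920652879 [[ 1.5  0.8]
 [ 1.7 -1.1]
 [-1.8 -0.8]
 [-1.5  1.1]] [-61.84508619 -90.37523794]
(232, 60) [ 0.4491 -0.137   0.0634]
(232, 110) [ 0.4958 -0.1416  0.0645]
(276, 60) [ 0.4525 -0.0946  0.0631]
(276, 110) [ 0.4993 -0.0977  0.0636]
(435, 110) [0.5105 0.064  0.0664]
(413, 85) [0.4849 0.0398 0.0657]
(240, 131) [ 0.517  -0.1356  0.0645]
(268, 131) [ 0.5193 -0.1072  0.0644]
pin [[-31.9, -90.4]] lip [[12.2, -90.4]] knob [[36.8, -90.0]]
bay2 fence front [[-8.2, -122.0], [-8.3, -57.5]]
```

Request:
{"api": "carry_out", "payload": {
  "targets": "0.6 15 0 1 0; 0.6 15 0 0 0; 0.6 8 0 0 0; 0.6 0 0 0 0; 0 0 0 0 0; 0 0 0 0 0; 0 0 0 0 0; 0 0 0 0 0; 0 0 0 0 0; 0 0 0 0 0; 0 6 0 0 0; 0 6 0 0 0; 0 6 0 0 0; 0 5 0 0 0; 0 0 0 0 0; 0 0 0 0 0; 0 0 0 0 0",
  "force": 40
}}

```text
clock: 31.48
tool_pos: [0.5756, -0.1254, 0.3101]
eef_rot: [0.029, 0.705, -0.03, 0.708]
contact_force: [-0.1, -4.7, 12.7]
opening: 0.28
```

Request:
{"api": "carry_out", "payload": {
  "targets": "0 0 0 -8 0; 0 0 0 -10 0; 0 0 0 -10 0; 0 0 0 -10 0; 0 0 0 -10 0; 0 0 0 -7 0; 0 0 0 0 0; 0 0 0 0 0; 0 0 0 0 0"
}}

```text
clock: 32.23
tool_pos: [0.52, -0.1208, 0.3099]
eef_rot: [0.028, 0.706, -0.03, 0.707]
contact_force: [-2.2, -4.1, 15.9]
opening: 0.281
```

```bash
python3 - <<'E'
from m import *
state()
v=V("wrist","w23"); v.crop(190,100,330,280,3.3,"w23c")
E
```

```text
32.23 tcp [ 0.52   -0.1208  0.3099] R cols [[0.002, 0.082, 0.997], [-0.002, 0.997, -0.082], [-1.0, -0.002, 0.002]] q [ 0.7   0.9  -1.    1.91  0.98  0.92  0.68] F [-2.2 -4.1 15.9] op 0.281
```

View pics/w23c.png

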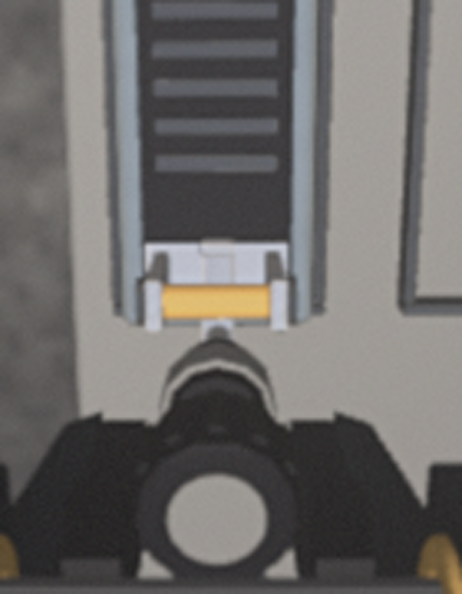

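Request:
{"api": "carry_out", "payload": {
  "targets": "0 0 0 -1 0; 0 -4 0 0 0; 0 -4 0 0 0; 0 -4 0 0 0; 0 0 0 0 0; 0.55 0 0 0 0; 0.55 0 0 0 0; 0.55 0 0 0 0; 0.55 -15 0 0 0; 0.55 -25 0 0 0; 0.55 -20 0 0 0; 0.55 -30 0 0 0; 0.55 0 0 0 0; 0.55 0 0 0 0; 0.55 0 0 0 0"
}}

```text
clock: 33.53
tool_pos: [0.5182, -0.1203, 0.4098]
eef_rot: [0.029, 0.707, -0.029, 0.706]
contact_force: [-1.1, 0.5, -0.2]
opening: 0.555
```

```bash
python3 - <<'E'
from m import *
state()
v=V("wrist","w24"); v.crop(190,60,470,270,2.8,"w24c"); s=V("scene","s24"); s.crop(220,190,340,310,6,"s24c"); q=V("side","sd24"); q.crop(230,120,350,220,6,"sd24c")
C=v.cloud(); np.save("pics/c24.npy",C)
E
```

```text
33.53 tcp [ 0.5182 -0.1203  0.4098] R cols [[-0.002, 0.081, 0.997], [0.0, 0.997, -0.081], [-1.0, -0.0, -0.002]] q [ 0.76  0.77 -1.11  1.81  0.79  1.08  0.83] F [-1.1  0.5 -0.2] op 0.555
```

View pics/w24c.png

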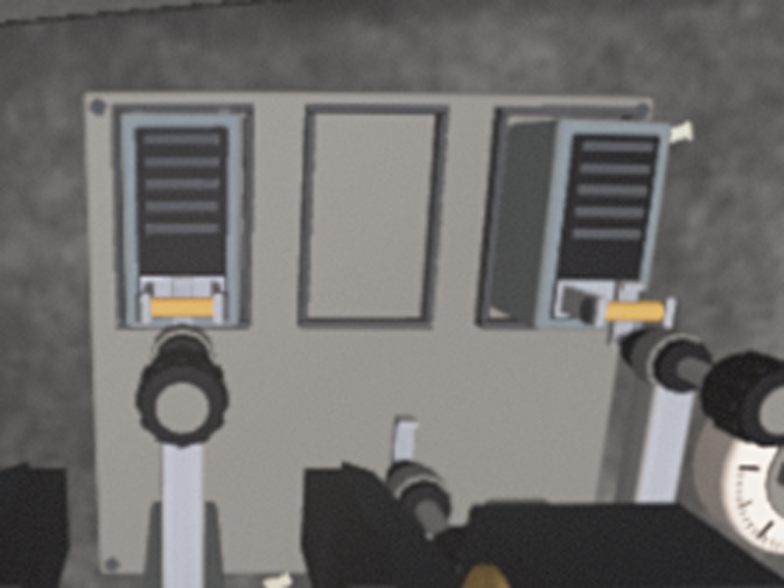

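View pics/sd24c.png

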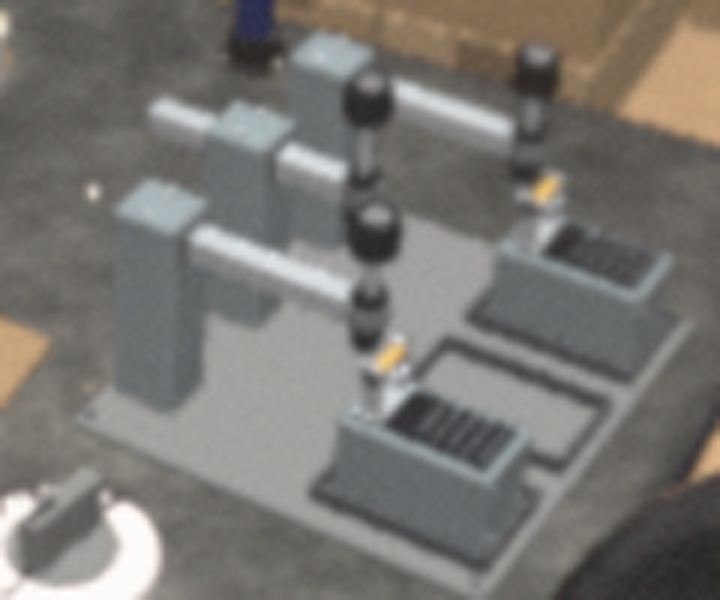

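View pics/s24c.png

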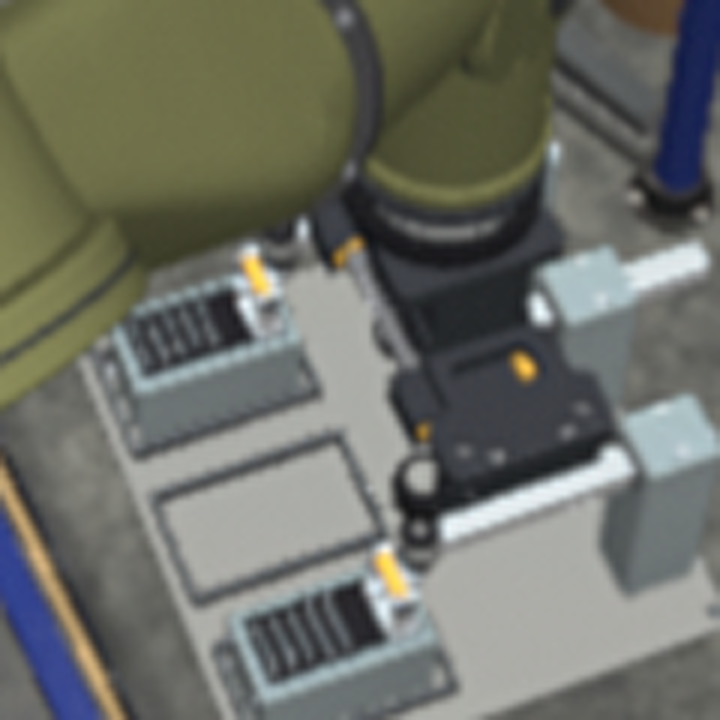

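```bash
python3 - <<'E'
from m import *
C=np.load("pics/c24.npy"); print("knob2",C[204,254],"knob0",C[206,466],C[207,469])
A=np.concatenate([V.load(n,s).cloud().reshape(-1,3) for n,s in [("scene","s1"),("side","sd1")]]);A=A[np.isfinite(A).all(1)]
d=np.hypot(A[:,0]-.63,A[:,1]-.204)
for z0 in np.arange(.06,.6,.06):
    m=(A[:,2]>z0)&(A[:,2]<z0+.06)&(d>.06)&(d<.3)
    if m.sum():
        B=A[m];dd=d[m];i=np.argsort(dd)[:200:20]
        print(z0.round(2),m.sum(),[(B[j].round(3).tolist(),dd[j].round(3)) for j in i[:4]])
E
```

```text
knob2 [ 0.51691115 -0.12082374  0.18051309] knob0 [0.53351827 0.05535701 0.18041647] [0.53477756 0.05844273 0.18009871]
0.06 2577 [([0.584, 0.306, 0.061], np.float64(0.112)), ([0.719, 0.284, 0.062], np.float64(0.12)), ([0.713, 0.294, 0.061], np.float64(0.123)), ([0.58, 0.318, 0.087], np.float64(0.125))]
0.12 2144 [([0.652, 0.07, 0.122], np.float64(0.136)), ([0.644, 0.065, 0.126], np.float64(0.14)), ([0.651, 0.064, 0.136], np.float64(0.142)), ([0.672, 0.066, 0.124], np.float64(0.144))]
0.18 972 [([0.582, 0.07, 0.181], np.float64(0.143)), ([0.574, 0.066, 0.184], np.float64(0.149)), ([0.568, 0.064, 0.185], np.float64(0.153)), ([0.578, 0.055, 0.189], np.float64(0.157))]
0.24 1652 [([0.754, 0.086, 0.285], np.float64(0.171)), ([0.758, 0.086, 0.284], np.float64(0.174)), ([0.758, 0.083, 0.252], np.float64(0.176)), ([0.76, 0.084, 0.262], np.float64(0.177))]
0.3 1050 [([0.77, 0.064, 0.301], np.float64(0.198)), ([0.772, 0.029, 0.355], np.float64(0.226)), ([0.803, 0.055, 0.327], np.float64(0.229)), ([0.801, 0.049, 0.357], np.float64(0.23))]
0.36 1343 [([0.75, 0.034, 0.408], np.float64(0.208)), ([0.75, 0.028, 0.417], np.float64(0.213)), ([0.759, 0.031, 0.387], np.float64(0.216)), ([0.76, 0.03, 0.395], np.float64(0.217))]
0.42 1666 [([0.724, 0.037, 0.478], np.float64(0.192)), ([0.732, 0.035, 0.463], np.float64(0.197)), ([0.735, 0.034, 0.464], np.float64(0.2)), ([0.742, 0.035, 0.433], np.float64(0.203))]
0.48 1644 [([0.695, 0.037, 0.538], np.float64(0.18)), ([0.707, 0.037, 0.528], np.float64(0.184)), ([0.711, 0.036, 0.53], np.float64(0.186)), ([0.717, 0.037, 0.511], np.float64(0.188))]
0.54 923 [([0.697, 0.039, 0.541], np.float64(0.178)), ([0.694, 0.03, 0.542], np.float64(0.186)), ([0.702, 0.03, 0.551], np.float64(0.188)), ([0.703, 0.028, 0.549], np.float64(0.19))]
0.6 54 [([0.723, -0.068, 0.648], np.float64(0.288)), ([0.735, -0.07, 0.655], np.float64(0.294)), ([0.722, -0.079, 0.648], np.float64(0.298))]
```

Request:
{"api": "carry_out", "payload": {
  "targets": "0.6 0 37 9 0; 0.6 0 37 9 0; 0.6 0 37 9 0; 0.6 0 37 10 0; 0.6 0 37 10 0; 0.6 0 37 10 0; 0.6 0 37 10 0; 0.6 0 37 10 0; 0.6 0 36 9 0; 0.6 0 0 0 0; 0.6 0 0 0 0; 0.6 0 0 0 0; 0.6 0 0 0 0"
}}

```text
clock: 34.77
tool_pos: [0.6317, 0.2017, 0.4098]
eef_rot: [0.029, 0.707, -0.03, 0.706]
contact_force: [0.9, -1.2, 0.2]
opening: 0.599
```

```bash
python3 - <<'E'
from m import *
state()
v=V("wrist","w25"); v.crop(170,120,350,290,4,"w25c")
E
```

```text
34.77 tcp [0.6317 0.2017 0.4098] R cols [[-0.001, 0.083, 0.997], [-0.002, 0.997, -0.083], [-1.0, -0.002, -0.001]] q [ 0.09  0.9  -1.01  1.41  0.78  1.25  0.5 ] F [ 0.9 -1.2  0.2] op 0.599
```

View pics/w25c.png

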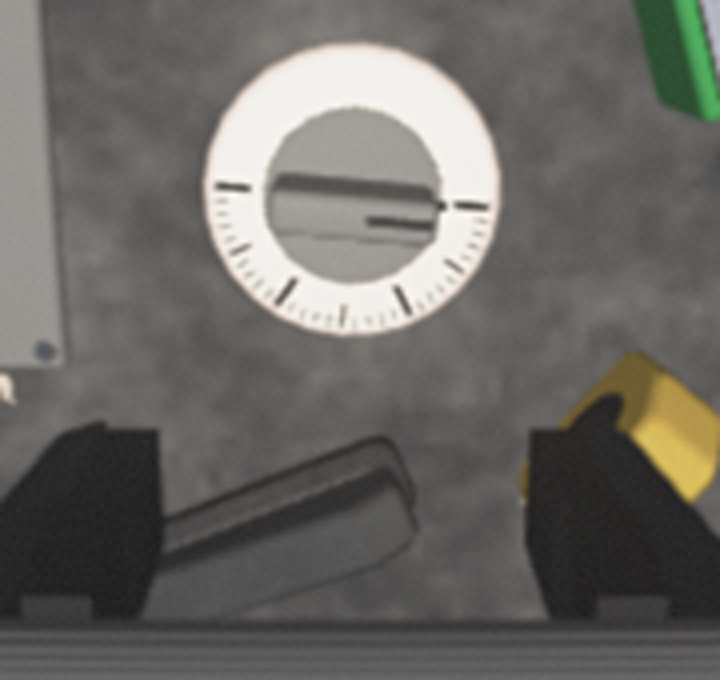

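```bash
python3 - <<'E'
from m import *
v=V.load("wrist","w25"); p=lambda l,z:v.onz(px(l,4,170,120),z)
D=p([(205,190),(499,190),(352,43),(352,336)],.03);ctr=D.mean(0);print("ctr",ctr,np.ptp(D,0))
T=p([(488,207),(216,186)],.03);t=T[0]-T[1];print("ticks axis mid",T.mean(0),"angle",np.degrees(np.arctan2(t[1],t[0])))
L=p([(367,219.5),(432,226)],.066);l=L[1]-L[0];print(L,"line angle",np.degrees(np.arctan2(l[1],l[0])))
B=p([(272,188),(437,197),(272,235),(436,244)],.066);print(B, B.mean(0))
l=B[1]-B[0]+B[3]-B[2];print(np.degrees(np.arctan2(l[1],l[0])))
E
```

```text
ctr [0.62930308 0.20438407 0.03      ] [0.09828911 0.09723401 0.        ]
ticks axis mid [0.6307215  0.20437851 0.03      ] angle 80.72179260152186
[[0.63128154 0.20858339 0.066     ]
 [0.63490364 0.22793844 0.066     ]] line angle 79.40029526982802
[[0.6193392  0.18108385 0.066     ]
 [0.62618008 0.22998923 0.066     ]
 [0.63363588 0.17962617 0.066     ]
 [0.64055909 0.22879488 0.066     ]] [0.62992856 0.20487353 0.066     ]
82.01107041877667
```

Request:
{"api": "carry_out", "payload": {
  "targets": "0.6 0 3 -2 0; 0.6 0 0 0 -0.1145; 0.6 0 0 0 -0.1145; 0.6 0 0 0 -0.1145; 0.6 0 0 0 -0.1145; 0.6 0 0 0 -0.1145; 0.6 0 0 0 -0.1145; 0.6 0 0 0 -0.1145; 0.6 0 0 0 -0.1145; 0.6 0 0 0 -0.1145; 0.6 0 0 0 -0.1145; 0.6 0 0 0 -0.1145; 0.6 0 0 0 -0.1145; 0.6 0 0 0 -0.1145; 0.6 0 0 0 0; 0.6 0 0 0 0; 0.6 0 0 0 0"
}}

```text
clock: 36.23
tool_pos: [0.6298, 0.2062, 0.4108]
eef_rot: [-0.457, 0.54, 0.456, 0.54]
contact_force: [1.0, -0.3, 0.3]
opening: 0.601
```

```bash
python3 - <<'E'
from m import *
state()
v=V("wrist","w26")
E
```

```text
36.23 tcp [0.6298 0.2062 0.4108] R cols [[0.0, -0.986, 0.167], [-0.0, 0.167, 0.986], [-1.0, -0.0, -0.0]] q [ 0.16  1.02 -1.3   1.41  0.98  1.43  1.84] F [ 1.  -0.3  0.3] op 0.601
```

View pics/w26.png

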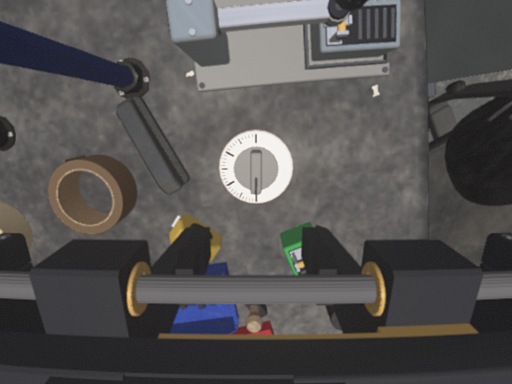

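Request:
{"api": "carry_out", "payload": {
  "targets": "0.45 30 0 0 0; 0.45 40 0 0 0; 0.45 40 0 0 0; 0.45 40 0 0 0; 0.45 35 0 0 0; 0.45 15 0 0 0; 0.45 5 0 0 0; 0.45 0 0 0 0; 0.45 0 0 0 0; 0 0 0 0 0; 0 0 0 0 0; 0 0 0 0 0; 0 0 0 0 0; 0 0 0 0 0; 0 0 0 0 0; 0 0 0 0 0",
  "force": 25
}}

```text
clock: 37.62
tool_pos: [0.6299, 0.2067, 0.2067]
eef_rot: [-0.457, 0.539, 0.457, 0.54]
contact_force: [-0.5, -1.2, 5.3]
opening: 0.154
```

```bash
python3 - <<'E'
from m import *
state()
v=V("wrist","w27")
E
```

```text
37.62 tcp [0.6299 0.2067 0.2067] R cols [[0.001, -0.987, 0.164], [0.0, 0.164, 0.987], [-1.0, -0.001, 0.0]] q [ 0.13  1.26 -1.16  1.54  1.23  1.19  1.7 ] F [-0.5 -1.2  5.3] op 0.154
```

View pics/w27.png

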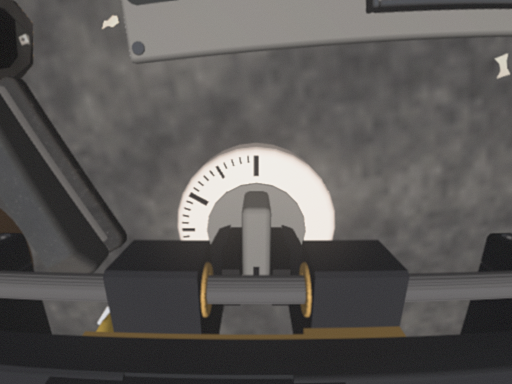

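Request:
{"api": "carry_out", "payload": {
  "targets": "0 0 0 0 0.06; 0 0 0 0 0.11; 0 0 0 0 0.11; 0 0 0 0 0.11; 0 0 0 0 0.11; 0 0 0 0 0.11; 0 0 0 0 0.11; 0 0 0 0 0.11; 0 0 0 0 0.11; 0 0 0 0 0.11; 0 0 0 0 0.11; 0 0 0 0 0.11; 0 0 0 0 0.11; 0 0 0 0 0.11; 0 0 0 0 0.11; 0 0 0 0 0.06; 0 0 0 0 0; 0 0 0 0 0"
}}

```text
clock: 39.17
tool_pos: [0.6317, 0.204, 0.2067]
eef_rot: [0.089, 0.7, -0.092, 0.703]
contact_force: [1.1, -6.5, 7.9]
opening: 0.152
```

```bash
python3 - <<'E'
from m import *
state()
E
```

```text
39.17 tcp [0.6317 0.204  0.2067] R cols [[0.004, 0.254, 0.967], [-0.006, 0.967, -0.254], [-1.0, -0.004, 0.006]] q [ 0.06  1.17 -0.95  1.54  1.08  1.02  0.11] F [ 1.1 -6.5  7.9] op 0.152
```

Request:
{"api": "carry_out", "payload": {
  "targets": "0 0 0 0 0.06; 0 0 0 0 0.11; 0 0 0 0 0.11; 0 0 0 0 0.11; 0 0 0 0 0.11; 0 0 0 0 0.11; 0 0 0 0 0.11; 0 0 0 0 0.11; 0 0 0 0 0.11; 0 0 0 0 0.11; 0 0 0 0 0.11; 0 0 0 0 0.11; 0 0 0 0 0.11; 0 0 0 0 0.11; 0 0 0 0 0.11; 0 0 0 0 0.08; 0 0 0 0 0; 0 0 0 0 0"
}}

```text
clock: 40.67
tool_pos: [0.629, 0.2028, 0.2066]
eef_rot: [-0.579, -0.399, 0.585, -0.403]
contact_force: [-6.0, -10.0, 15.7]
opening: 0.157
```

```bash
python3 - <<'E'
from m import *
state()
v=V("wrist","w28")
E
```

```text
40.67 tcp [0.629  0.2028 0.2066] R cols [[-0.003, 0.934, -0.357], [-0.01, -0.357, -0.934], [-1.0, 0.001, 0.011]] q [-0.07  1.06 -0.63  1.55  0.81  0.81 -1.4 ] F [ -6.  -10.   15.7] op 0.157
```

View pics/w28.png

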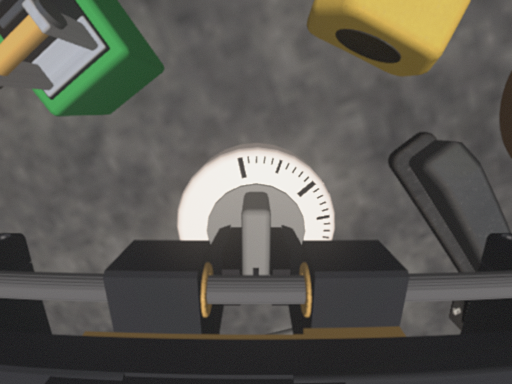

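Request:
{"api": "carry_out", "payload": {
  "targets": "0 0 0 0 -0.06; 0 0 0 0 -0.113; 0 0 0 0 -0.113; 0 0 0 0 -0.113; 0 0 0 0 -0.113; 0 0 0 0 -0.113; 0 0 0 0 -0.113; 0 0 0 0 -0.113; 0 0 0 0 -0.113; 0 0 0 0 -0.113; 0 0 0 0 -0.113; 0 0 0 0 -0.06; 0 0 0 0 0; 0 0 0 0 0; 0 0 0 0 0"
}}

```text
clock: 41.97
tool_pos: [0.6314, 0.2032, 0.2066]
eef_rot: [0.236, 0.664, -0.24, 0.668]
contact_force: [1.2, -8.4, 9.4]
opening: 0.155
```

```bash
python3 - <<'E'
from m import *
state()
s=r.get_state();y=R.from_quat(s["eef_rot"]).as_matrix()[:,1];a=np.degrees(np.arctan2(y[1],y[0]));print(a,np.radians(170.5-a))
E
```

```text
41.97 tcp [0.6314 0.2032 0.2066] R cols [[0.003, 0.634, 0.774], [-0.008, 0.774, -0.634], [-1.0, -0.004, 0.007]] q [ 0.04  1.14 -0.88  1.54  1.03  0.98 -0.29] F [ 1.2 -8.4  9.4] op 0.155
50.675250949832346 2.0913363963013736
```

Release, rise and look.

Request:
{"api": "carry_out", "payload": {
  "targets": "0.3 0 0 0 0; 0.5 0 0 0 0; 0.5 0 0 0 0; 0.5 -20 0 0 0; 0.5 -40 0 0 0; 0.5 -40 0 0 0; 0.5 -40 0 0 0; 0.5 -20 0 0 0; 0.5 0 0 0 0; 0.5 0 0 0 0; 0.5 0 0 0 0"
}}

```text
clock: 42.88
tool_pos: [0.6293, 0.2065, 0.3643]
eef_rot: [0.236, 0.667, -0.237, 0.666]
contact_force: [-0.4, 0.2, -0.7]
opening: 0.505
```

```bash
python3 - <<'E'
from m import *
state()
v=V("wrist","w29"); v.crop(170,100,350,280,4,"w29c"); s=V("scene","s29"); q=V("side","sd29")
q.crop(200,120,350,240,5,"sd29c"); s.crop(170,130,370,330,4,"s29c")
E
```

```text
42.88 tcp [0.6293 0.2065 0.3643] R cols [[-0.002, 0.631, 0.776], [-0.001, 0.776, -0.631], [-1.0, -0.002, -0.0]] q [ 0.08  0.96 -1.    1.46  0.84  1.19 -0.16] F [-0.4  0.2 -0.7] op 0.505
```

View pics/w29c.png

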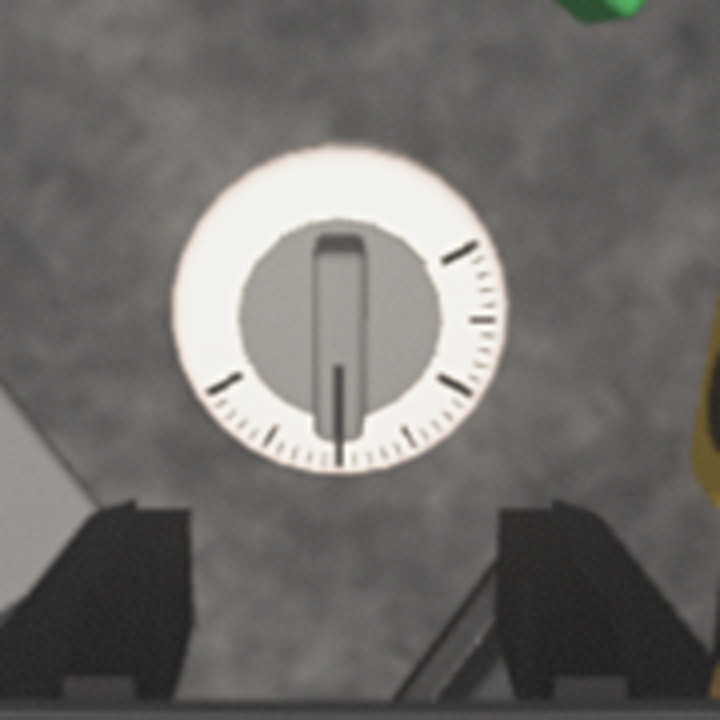

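View pics/sd29c.png

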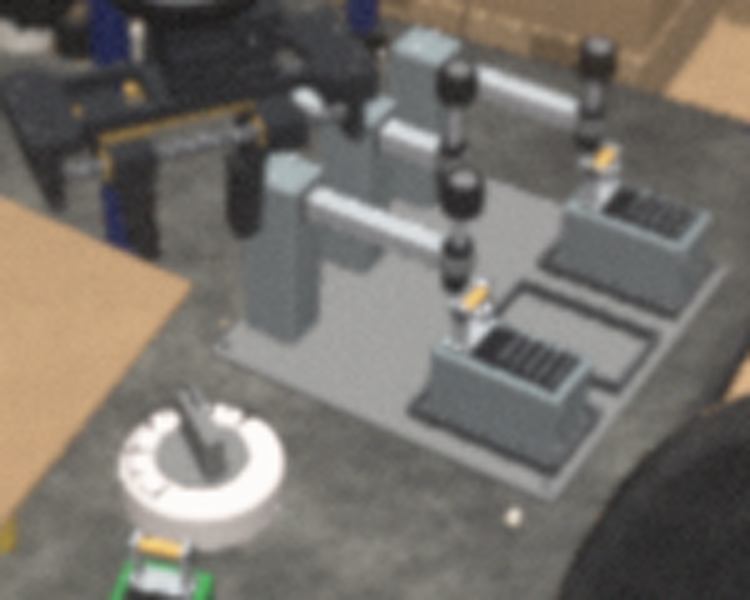

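View pics/s29c.png

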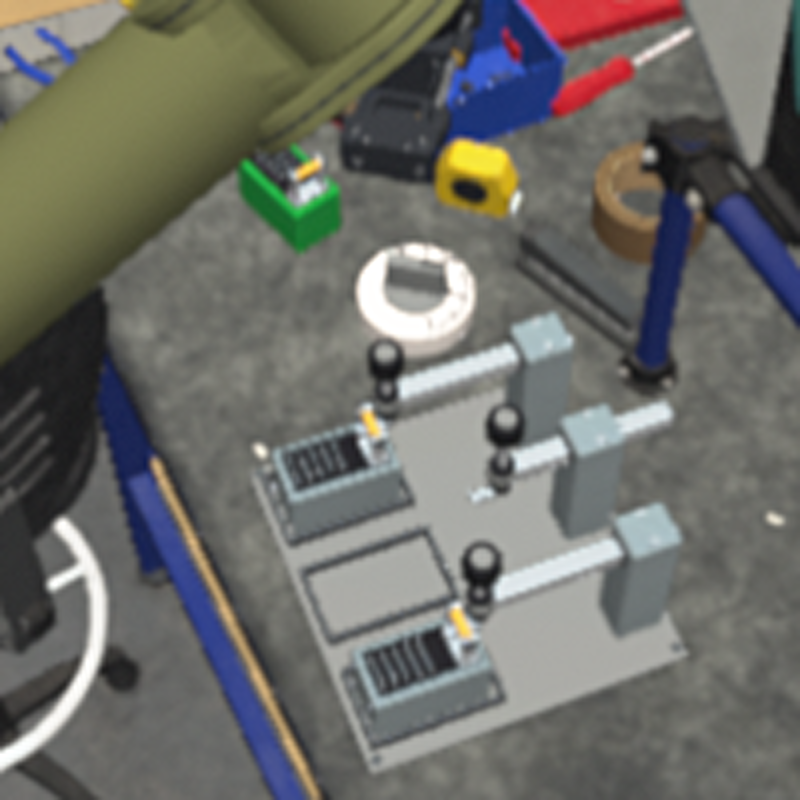

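```bash
python3 - <<'E'
from m import *
r.finish_job(); state()
E
```

```text
the job is handed in; nothing more can be done
the job is handed in; nothing more can be done
```

I found only two grey units. Both are now hooked up, the timer reads 20 minutes, and I handed the job in at about 43 s. `finish_job` reports no verdict, so what follows rests on my own checks.

- **Units:** One stands in the left bay and one in the right. Camera checks put each pin within about 2 mm of its hook's middle just before the plunger was let go. Afterwards both plunger knobs stood about 10 mm lower than when released, as expected with a pin caught, and the toes could be seen under the pins. The left unit's depth reading was about 2 mm higher than the right's at a steep viewing angle. I put that down to noise, as the close view showed it sitting in the bay.
- **Extra step:** A chair back leaned over one unit, so I lifted it out with the gripper turned round, set it down and regripped it before placing it.
- **Timer:** I wound it to about 3.34 rad, past the 30 mark, then turned it back. In the last close picture the pointer lies on the 20 tick, and the tool's own angle gives about 2.09 rad.
- **Surroundings:** The gripper was open and clear of everything at the end. I did not touch the bystanders or the green look-alike. The stapler, tape measure and green unit look unmoved in the last pictures; I did not check the stamp and glue bottle again.

No check failed.

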